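Clamp the turning scraper and hold the reading lens in focus over its edge

TASK

The freshly ground scraper blade has been laid in the inspection jig: push the blue handle of the toggle clamp fully down so that the blade is clamped, then pick up the reading lens by its handle and hold it level over the blade, with the tip of the rounded cutting edge under the middle of the glass and the glass at the height of the red pointer on the upright rule. Finish while holding it still there in the gripper, clear of the jig and the blade. Do not shift the red pointer, and leave the other things on the bench where they are.

Things in the scene. Friction and masses are not known exactly. Their poses are not given: they have to be found in the camera images.
- jig: fixed inspection jig, turned up to 0.3 rad: plywood board 300 mm along y, 18 mm thick, x from -55 to +105 mm, with a hardwood bed (50 x 180 mm, top 34 mm above the bench). Origin at bench level in the middle of the bed. Blade nose towards -y, clamp handle towards +y; upright steel rule (26 x 6 mm, top 192 mm above the bench) at x = +85, y = -115 mm, on the far side from the robot
- clamp_handle (a joint): toggle clamp, angle between handle and arm in rad: starts near 0 (open: handle rising 50 degrees, arm lifted), grows as the handle is pushed down, 1.87 at the stop (handle level, arm down on the blade). It stays where it is left; about 5 N down on the grip moves it at first, less from half way; at the stop it is rigid (press no more than about 15 N)
- clamp_arm: the clamp's steel arm with a black rubber pad, 78 mm long; origin on its pivot, which lies on the jig at y = +45 mm, 52 mm above the bench. Closed, the pad presses the blade at the middle of the jig (y = 0); nothing of the closed clamp is higher than 80 mm above the bench
- blade: loose steel scraper blade, 135 x 19 x 8 mm, lying in the groove of the jig's bed, long axis y parallel to the jig's; origin at its underside, 67.5 mm from the nose
- edge (a point): foremost point of the blade's round nose, on its top face (the cutting edge), 42 mm above the bench, about 115 mm from the jig's origin towards the jig's -y
- focus_mark (a point): tip of the red pointer on the cursor of the upright rule, pointing towards the blade: the height at which the middle of the glass must be (98 to 143 mm above the bench). The tip is 59 mm from the edge, seen from above. The cursor is held on the rule by friction only
- loupe: loose reading lens lying flat, 110 g, dark round rim 74 mm across and 12 mm thick, black handle 20 mm wide, 18 mm thick. Origin at the underside, below the lens centre; z up; the handle runs towards -x, from 49 to 145 mm from the centre, its underside level with the rim's. It lies right or left of the jig with its handle roughly towards the robot
- lens (a point): middle of the glass, 6 mm above the underside of the lens, z normal to the glass
- loupe_grip (a point): good place to grip: on the axis of the handle, 67 mm from the lens centre, 9 mm above the underside; the balance point is about 39 mm from the lens centre, at the rim, so grip firmly (20 N or more)
- clamp_grip (a point): point on the upper face of the blue clamp grip (16 mm wide, 62 mm long, 13 mm thick), 72 mm from the handle's pivot and 33 mm short of its outer end. Open it is about 120 mm above the bench, at y = +97 mm on the jig; closed about 72 mm, at y = +117 mm on the jig. A straight push down here with closed fingers, sliding along the grip, closes the clamp
- calipers: steel digital calipers with a grey housing, 235 x 75 mm, 14 mm thick, lying flat; origin under the beam, 48 mm from its far end. Lies on the other side of the jig from the lens; not used
- bowl: white turned bowl, 156 mm wide, 72 mm high, towards the back; not used
- wax_tin: brass-coloured round wax tin, 86 mm wide, 45 mm high, towards the back; not used
- blank: round wooden blank, 130 mm wide, 48 mm high, towards the back right; not used
- chuck_key: steel T-handled chuck key, about 100 x 95 mm, 12 mm thick, towards the back right; not used
- hone: green and grey hone, 110 x 26 x 8 mm, lying near the robot; not used
- pencil: flat green carpenter's pencil, 170 x 14 x 8 mm, lying near the robot; not used
There are look-alikes about, which are no part of the job. Leave any green or orange look-alike of the loupe alone.

How it is judged (in metres and radians):
On the way, in this order (a step that is already met when the one before it is completed fails the run):
1. the clamp handle is fully down and the clamp's pad presses on the blade (value of joint clamp_handle above 1.75 rad and contact force between clamp_arm and blade above 2 N), for 0.2 s.
2. the lens is held level by the gripper, over the cutting edge, at the height of the red pointer, touching neither jig nor blade (horizontal distance between lens and edge below 0.012 m and z of lens in the frame of focus_mark between -0.007 and 0.007 m and angle between lens's own z axis and vertical below 0.1 rad and contact force between the fingers and loupe above 0.5 N and contact force between loupe and jig below 0.05 N and contact force between loupe and blade below 0.05 N and linear speed of loupe below 0.03 m/s), for 0.5 s.
At the end, for the whole second after the job is handed in: Clamp joint above 1.75 rad with the pad pressing the blade (over 2 N); lens gripped by the fingers, its middle within 12 mm of the edge seen from above, within 7 mm of the pointer tip's height, level within 0.10 rad (6 degrees), at rest, touching neither jig nor blade (all of step 1 and all of step 2); the arm keeps its last pose, push and grip.
It fails at once if the red pointer is shifted (by more than 4 mm) (distance of focus_mark from where it was at the start of the episode above 0.004 m).
It fails at once if another thing on the bench is moved (by more than 25 mm) (distance of any of calipers, bowl, wax_tin, blank, chuck_key, hone, pencil from where it was at the start of the episode above 0.025 m).
It also fails if it takes over 56 s, if anything falls off the work surface, if the arm or the gripper's body presses on something with over 40 N, if the wrist force passes 120 N, or if a joint passes its speed limit or range.

ROBOT

A 6-joint arm with a two-finger parallel gripper is mounted at the origin on the work surface. World frame = base frame: x ahead of the robot, y to its left, z up, the work surface at z = 0. Lengths are in mm, angles in rad, forces in N, time in s.
With the tool pointing down it reaches from about 325 to 775 mm from the base axis. Payload 5.5 kg.
Tool frame: the origin (TCP) lies midway between the tips of the shut fingers; the grasp point (between the pads) lies r.grasp_offset behind it (r.grasp_offset is the distance from the TCP to the grasp point, in mm); x points along the fingers, z is the direction in which the jaws open and shut, and the axes are right-handed (so a half turn about x gives the same grasp; the last joint's range is limited). The gripper opens to 88 mm and grips with 3 to 60 N. Pads are 20 mm wide; open, the fingers measure 115 mm over their backs; the gripper's body (75 mm by 178 mm) begins 61 mm behind the grasp point.
Start: joints at [-1.362, 0.091, 1.231, -0, 1.82, -0.057], TCP at [157.608, -578.944, 222.631] pointing down, gripper open.
Joint ranges: [-2.87, 2.87], [-0.86, 2.18], [0.17, 2.46], [-1.51, 4.65], [0.06, 2.69], [-2.65, 2.65]. Speed limits (rad/s): [2.57, 2.57, 3.01, 3.14, 3.14, 3.14].

INTERFACE

Orientations are given as a rotation vector (axis times angle).
In Python, from rig import r, cams, regions_of, spot_point gives the robot as it stands.
- The arm moves only by the tool send_rows, never from a script. Its argument "plan" is one flat list of numbers, 7 for each row, row after row: the shift along the tool's x, y, z in cm, then the turn, a rotation vector about the tool's x, y, z in rad, then the opening in per cent of the stroke, from 0 (shut) to 100 (fully open). In form: [x, y, z, rx, ry, rz, fingers, x, y, z, rx, ry, rz, fingers, ...]. A call has 1 to 10 rows; each row shifts and turns the commanded pose from where the row before left it, along the tool's axes as they then stand; what a row does not reach is not made up. A row lasts 1/8 s, in which the tool goes at most 62.5 mm and 10.7 degrees, less where a joint would pass 70% of its speed; a pose out of reach is approached as far as the arm can. A call is refused whole if a number of a shift passes 6.25 or a number of a turn 0.188, either way. A call with a gripper value outside its range is refused whole. The fingers move at their own pace and stop on an object; the grip force is fixed at half the most. Time passes only in rows, so rows that do not move let the fingers close. It gives the time, the measured TCP pose, the force and the opening at its end, in the units of the state.
- r.sense(): the state, without advancing time (a new reading comes with each control period).
- cams.get_image(name): name is "scene" or "side" or "wrist"; returns the picture (480x640x3 uint8, blue, green, red); there is no depth.
- cams.camera_info(name): a dict with "fx", "fy", "cx", "cy" (pixels), "k1" (the pictures are not rectified: a ray, as slopes to the right and down, at radius r is drawn at 1 + k1 r^2 times it, then the intrinsics apply), "world_from_camera" (4x4, takes a point from camera to world coordinates). Camera axes: x right, y up, looking along -z (the intrinsics and any distortion apply to the point x, -y, -z); pixel columns grow to the right and rows downward; lengths in mm; the calibration is good to about 2 mm. A picture is of the moment at which its call begins: read the wrist's pose just before it. camera_info takes no time and is no camera call; for the wrist camera it gives the pose at the moment of the call.
- r.job_done(): hands the job in, once; it reports no verdict.
Trained networks look in the newest picture that a camera, given by its name, has taken for a name from the list of things; names that differ only in an ending like _2 or _b are one class to them, and where a whole thing is asked for, a point or a joint stands for the part that bears it (a point fixed in the world has none). Each returns a list of dicts, best first, with "score" (0 to 1); they miss things now and then, are a little off and sometimes report something else, mostly with a low value. They report only what shows in the picture. A call takes as long as a camera call. They do not tell look-alikes from the thing itself.
- regions_of(camera, name): "region" (480x640 bool, what is visible of it) and "location" ([column, row] in pixels, amid what is visible of it).
- spot_point(camera, name): "location" ([column, row] in pixels: a listed point, or the origin of a listed thing).
The state is a dict: "time": time; "q": joint angles; "joint_velocities": joint speeds; "joint_torque": joint torques, N m; "tool_pos": TCP position; "tool_rot": TCP orientation; "contact_force": force on the tool from outside, world axes, zero at the start; "wrist_torque": the same for the moment, N m; "gripper_width": opening from 0.0 (shut) to 1.0 (fully open).
Only numpy, scipy, OpenCV 4.12 (cv2) and the standard library are available. Lean on these libraries where they do the work, as an engineer would, in place of code of your own. Each camera call takes 0.05 s, during which the arm holds its last target.

## Working session

There is one attempt and no reset: what is moved stays moved. The work goes in short steps, Python scripts to look and compute and a tool call to move; the robot and the scene stay as the last step left them, time stands still between calls to the robot, and variables do not carry over. Pictures are saved under pics/ and viewed, and the job is handed in when it is done.

Besides the shell and the picture viewer there is one more tool, called by a JSON object that holds its "api" and its "payload". send_rows: Moves the arm, as the interface text tells. Its arguments: {"type":"object","properties":{"plan":{"type":"array","items":{"type":"number"}}},"required":["plan"]}

```bash
ls; mkdir -p pics
python3 - <<'E'
from rig import r,cams,regions_of,spot_point
import cv2
for k,v in r.sense().items(): print(k,v)
print(r.grasp_offset)
for n in ["scene","side","wrist"]:
    im=cams.get_image(n); cv2.imwrite(f"pics/{n}0.png",im)
    print(n,cams.camera_info(n))
E
```

```text
pics
time 0.0
q [-1.36166608e+00  9.18588707e-02  1.23187139e+00 -5.26123667e-05
  1.81978299e+00 -5.66647811e-02]
joint_velocities [ 1.24440731e-03 -6.77091685e-04 -1.20050342e-03 -2.09079402e-03
  3.24338630e-04  8.57085810e-05]
joint_torque [-2.04355383e-03 -4.46455836e+01 -4.06440568e+01  6.96867029e-02
  2.94344709e-02 -1.39815165e-04]
tool_pos [ 157.54696011 -578.64550713  221.51505306]
tool_rot [ 1.01244105  1.32481402 -1.01042214]
contact_force [0.25524743 0.00704234 0.16307107]
wrist_torque [-0.03467221  0.00309861  0.00336357]
gripper_width 0.9981107675819266
18.700000000000003
scene {'fx': 580.4359280969675, 'fy': 580.4359280969675, 'cx': 316.94097557192674, 'cy': 249.31773482378293, 'k1': -0.159720302710706, 'world_from_camera': array([[ 2.62161648e-01, -7.87241776e-01,  5.58141252e-01,
         1.19151188e+03],
       [ 9.65016422e-01,  2.16151210e-01, -1.48397977e-01,
        -1.98229214e+02],
       [-3.81782043e-03,  5.77519732e-01,  8.16367799e-01,
         1.11842670e+03],
       [ 0.00000000e+00,  0.00000000e+00,  0.00000000e+00,
         1.00000000e+00]])}
side {'
[... 291 characters left out ...]
1,
        -8.74704971e+02],
       [-1.79887951e-02,  6.91003897e-01,  7.22627164e-01,
         1.04564499e+03],
       [ 0.00000000e+00,  0.00000000e+00,  0.00000000e+00,
         1.00000000e+00]])}
wrist {'fx': 347.4102317444355, 'fy': 347.4102317444355, 'cx': 318.94593792115523, 'cy': 241.94167311497782, 'k1': -0.06481827976544786, 'world_from_camera': array([[ 2.63770052e-01,  9.33680051e-01,  2.42212557e-01,
         2.22615863e+02],
       [-9.64581350e-01,  2.56062174e-01,  6.33638891e-02,
        -5.61160420e+02],
       [-2.85987459e-03, -2.50347211e-01,  9.68151897e-01,
         3.83920770e+02],
       [ 0.00000000e+00,  0.00000000e+00,  0.00000000e+00,
         1.00000000e+00]])}
```

View pics/scene0.png

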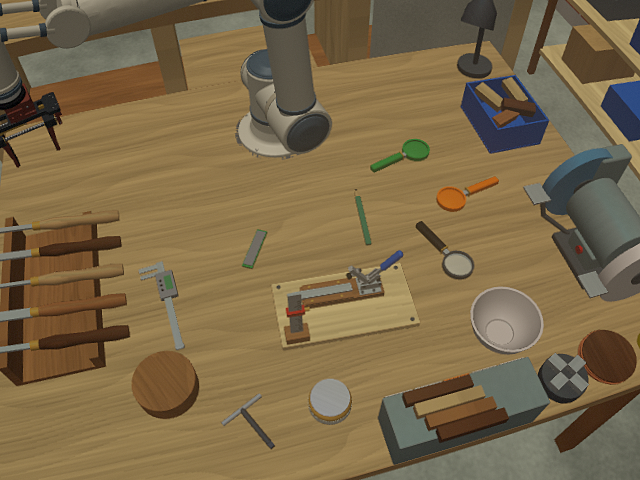

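View pics/side0.png

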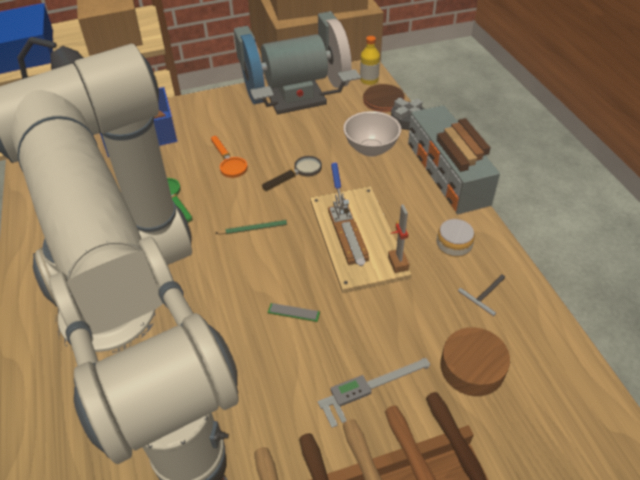

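View pics/wrist0.png

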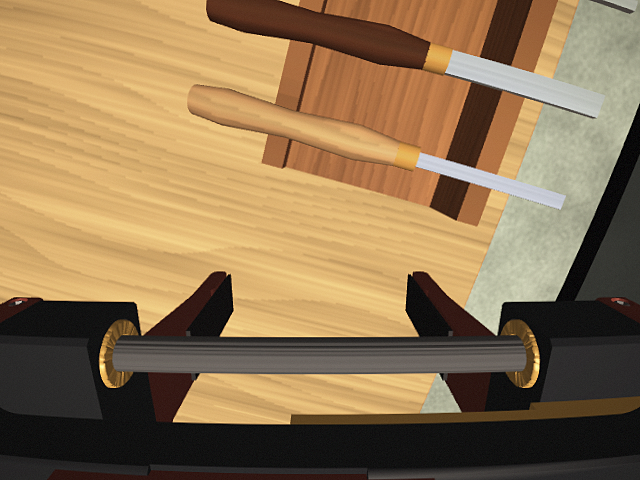

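The scene picture shows the black loupe with its lens at (458,264) and handle at (430,235). The look-alikes are green at (415,150) and orange at (452,198). The jig is at (345,305), with the blue clamp handle at (388,263) and the red pointer at (295,312). The calipers at (168,300), bowl, tin, blank and chuck key lie around it.

```bash
cat > h.py <<'E'
import numpy as np, cv2
from rig import r,cams,regions_of,spot_point
from scipy.spatial.transform import Rotation as R
def ray(info,px):
    u=(px[0]-info['cx'])/info['fx']; v=(px[1]-info['cy'])/info['fy']
    rd=np.hypot(u,v); rr=rd
    for _ in range(30): rr=rd/(1+info['k1']*rr**2)
    s=rr/rd if rd>0 else 1
    T=np.array(info['world_from_camera']); d=T[:3,:3]@np.array([u*s,-v*s,-1.0])
    return T[:3,3],d/np.linalg.norm(d)
def onz(info,px,z):
    o,d=ray(info,px); return o+d*(z-o[2])/d[2]
def tri(l):
    A=np.zeros((3,3));b=np.zeros(3)
    for info,px in l:
        o,d=ray(info,px);P=np.eye(3)-np.outer(d,d);A+=P;b+=P@o
    p=np.linalg.solve(A,b)
    res=[np.linalg.norm((np.eye(3)-np.outer(d,d))@(p-o)) for o,d in [ray(i,x) for i,x in l]]
    return p,res
def proj(info,P):
    T=np.array(info['world_from_camera']); c=T[:3,:3].T@(np.asarray(P,float)-T[:3,3])
    u,v=c[0]/-c[2],-c[1]/-c[2]; k=1+info['k1']*(u*u+v*v)
    return np.array([info['cx']+info['fx']*u*k,info['cy']+info['fy']*v*k])
E
python3 - <<'E'
from h import *
I={c:cams.camera_info(c) for c in("scene","side")}
for c in I: cams.get_image(c)
for n in ["jig","edge","focus_mark","lens","loupe_grip","loupe","clamp_grip","clamp_arm","blade"]:
    L=[]
    for c in I:
        s=spot_point(c,n)
        print(n,c,[(np.round(x['location'],1).tolist(),round(x['score'],2)) for x in s[:3]])
        if s: L.append((I[c],s[0]['location']))
    if len(L)==2:
        p,e=tri(L); print("   ",p.round(1),np.round(e,1))
s=cv2.imread('pics/scene0.png')
cv2.imwrite('pics/crop1.png',cv2.resize(s[210:360,260:480],None,fx=3.6,fy=3.6,interpolation=cv2.INTER_CUBIC))
s=cv2.imread('pics/side0.png')
cv2.imwrite('pics/crop2.png',cv2.resize(s[140:290,240:440],None,fx=4,fy=4,interpolation=cv2.INTER_CUBIC))
E
```

```text
jig scene [([339.0, 299.9], 0.96)]
jig side [([347.7, 241.0], 0.94)]
    [566.6  20.6  -5.9] [3.9 3.9]
edge scene [([500.0, 335.9], 0.68), ([290.9, 295.9], 0.58)]
edge side [([363.0, 264.0], 0.79)]
    [ 675.   376.4 -371.3] [122.5 122.5]
focus_mark scene [([294.1, 301.0], 0.68), ([179.7, 330.5], 0.29)]
focus_mark side [([387.5, 236.1], 0.67)]
    [612.2 -91.5 111.2] [1.2 1.2]
lens scene [([458.3, 265.4], 0.83), ([454.1, 201.0], 0.77), ([414.4, 149.1], 0.72)]
lens side [([234.8, 165.8], 0.9), ([165.3, 187.7], 0.9), ([310.1, 171.9], 0.67)]
    [ 424.   426.  -116.5] [74.7 74.7]
loupe_grip scene [([469.8, 185.8], 0.95), ([396.1, 158.9], 0.9), ([439.6, 245.6], 0.73)]
loupe_grip side [([177.3, 202.1], 0.8), ([223.5, 152.9], 0.7), ([285.7, 175.1], 0.58)]
    [ 187.6  547.9 -213.5] [14.3 14.3]
loupe scene [([457.0, 265.3], 0.68), ([451.4, 200.3], 0.66), ([413.1, 150.7], 0.58)]
loupe side [([164.5, 189.1], 0.83), ([261.0, 228.6], 0.74), ([308.9, 168.6], 0.55)]
    [ 253.3  544.8 -299.5] [136. 136.]
clamp_grip scene [([390.8, 260.4], 0.92)]
clamp_grip side [([331.8, 176.6], 0.73)]
    [565.3 131.7 105.9] [3.5 3.5]
clamp_arm scene [([361.3, 281.5], 0.79)]
clamp_arm side []
blade scene [([319.1, 293.2], 0.97)]
blade side [([352.1, 242.4], 0.78)]
    [561.3 -23.6  35.9] [4.9 4.9]
```

View pics/crop1.png

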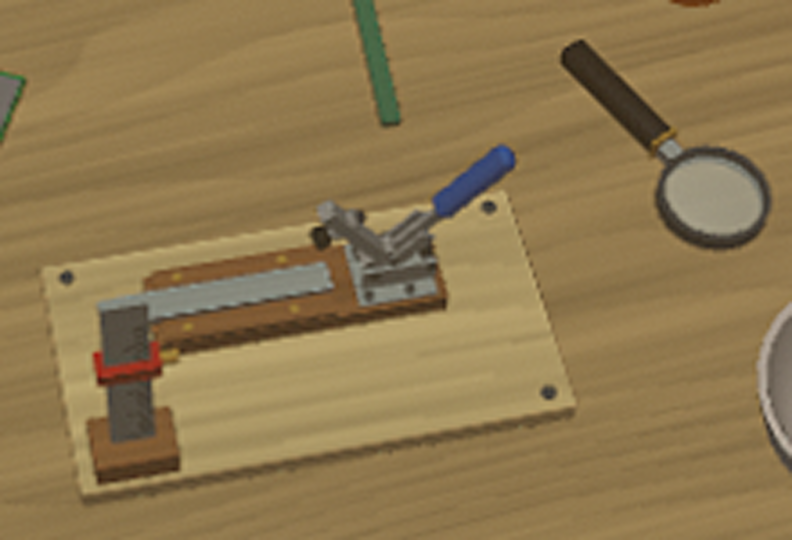

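View pics/crop2.png

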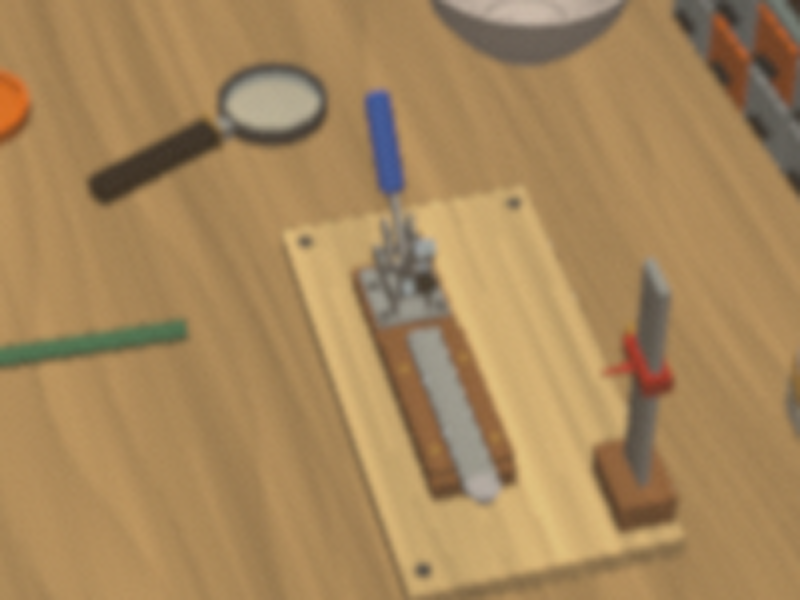

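Run:
```python
from h import *
from scipy.optimize import least_squares
I={c:cams.camera_info(c) for c in("scene","side")}
S=lambda a,b:(260+a/3.6,210+b/3.6); D=lambda a,b:(240+a/4,140+b/4)
obs=[("scene",S(42,268),(-55,-150,18)),("scene",S(506,193),(-55,150,18)),("scene",S(575,408),(105,150,18)),("scene",S(83,488),(105,-150,18)),
("side",D(284,233),(-55,150,18)),("side",D(525,186),(105,150,18)),("side",D(683,540),(105,-150,18)),("side",D(410,597),(-55,-150,18))]
def jw(p,P):
    c,s=np.cos(p[2]),np.sin(p[2]); return np.array([p[0]+c*P[0]-s*P[1],p[1]+s*P[0]+c*P[1],P[2]])
f=lambda p:np.concatenate([proj(I[c],jw(p,P))-np.array(x) for c,x,P in obs])
for sub in (obs,obs[:4],obs[4:]):
    o2=obs; obs=sub
    s=least_squares(f,[566,10,0.]); print(s.x.round(3),s.fun.round(1)); obs=o2
s=least_squares(f,[566,10,0.]);p=s.x
for n,P in dict(edge=(0,-115,42),clampopen=(0,97,120),clampclosed=(0,117,72),rule=(85,-115,192)).items(): print(n,jw(p,P).round(1),[proj(I[c],jw(p,P)).round(1) for c in I])
print("edge from side",onz(I["side"],(363,264.),42).round(1), "mine",onz(I["side"],D(487,500),42).round(1))
o=ray(I['side'],D(605,371));
e=jw(p,(0,-115,42))
# pointer tip: 59mm from edge along jig +x dir?
for z in range(95,146,5): 
    q=onz(I['side'],D(605,371),z); print(z,q.round(1),np.hypot(*(q-e)[:2]).round(1))
L,e1=tri([(I['scene'],S(714,197)),(I['side'],D(272,103))]);print('lens',L.round(1),e1)
G,e1=tri([(I['scene'],(439.6,245.6)),(I['side'],(285.7,175.1))]);print('grip',G.round(1),e1)
for a in ((S(714,197)),): print(onz(I['scene'],a,6).round(1),onz(I['side'],D(272,103),6).round(1))
print('handle end',onz(I['scene'],S(574,50),9).round(1),onz(I['side'],D(101,187),9).round(1))
```

```text
[ 5.66106e+02  2.29690e+01 -8.10000e-02] [-1.1 -2.1 -0.3 -1.9 -0.1 -0.9 -1.8  0.7  0.4 -1.8  1.2 -1.1  1.5 -1.4
  0.1 -1.2]
[ 5.6879e+02  2.4149e+01 -8.2000e-02] [-0.4 -1.2  0.6 -1.   0.8  0.1 -1.1  1.6]
[ 5.62773e+02  1.95910e+01 -7.90000e-02] [-0.6 -0.6  0.3 -0.   0.9 -0.1 -0.6  0.4]
edge [556.8 -91.7  42. ] [array([289.3, 295.2]), array([362.7, 264.1])]
clampopen [574.  119.6 120. ] [array([388.3, 259.8]), array([338. , 175.5])]
clampclosed [575.6 139.6  72. ] [array([395.1, 270.8]), array([335.9, 185.2])]
rule [641.5 -98.6 192. ] [array([293. , 292.6]), array([405. , 208.3])]
edge from side [557.5 -91.6  42. ] mine [553.9 -93.4  42. ]
95 [630.  -70.1  95. ] 76.3
100 [627.9 -74.4 100. ] 73.2
105 [625.7 -78.6 105. ] 70.2
110 [623.6 -82.8 110. ] 67.4
115 [621.4 -87.1 115. ] 64.8
120 [619.3 -91.3 120. ] 62.5
125 [617.1 -95.5 125. ] 60.5
130 [615.  -99.8 130. ] 58.8
135 [ 612.8 -104.   135. ] 57.4
140 [ 610.7 -108.2  140. ] 56.4
145 [ 608.5 -112.5  145. ] 55.8
lens [5.568e+02 3.123e+02 4.000e-01] [np.float64(0.3992912210809365), np.float64(0.3992912210810649)]
grip [490.8 293.2  -0.5] [np.float64(3.195342873031999), np.float64(3.195342873031889)]
[560.3 309.4   6. ] [554.9 306.5   6. ]
handle end [425.9 263.2   9. ] [424.9 260.8   9. ]
```

```bash
cat >> h.py <<'E'
def plan(target,yaw=0.0,tilt=None,n=None,pos0=None,rot0=None):
    """rows (cm, rad) for straight move of TCP to target (mm), turning tool about world z by yaw first-order; returns rows"""
    s=r.sense(); p=np.array(s['tool_pos']) if pos0 is None else np.array(pos0)
    Rm=R.from_rotvec(s['tool_rot'] if rot0 is None else rot0)
    d=np.array(target)-p
    w=np.array([0,0,yaw]) if tilt is None else np.array(tilt)
    m=n or int(np.ceil(max(np.linalg.norm(d)/60,np.linalg.norm(w)/0.18,1)))
    rows=[]
    dr=R.from_rotvec(w/m)
    for i in range(m):
        sh=Rm.as_matrix().T@(d/m)/10; tl=Rm.as_matrix().T@(w/m)
        rows.append(np.r_[sh,tl]); Rm=dr*Rm
    return np.array(rows)
E
python3 - <<'E'
from h import *
s=r.sense(); print(R.from_rotvec(s['tool_rot']).as_matrix().round(3), s['time'])
print(plan((470,-80,320)).round(3))
E
```

```text
[[-0.     0.965  0.263]
 [ 0.     0.263 -0.965]
 [-1.    -0.    -0.   ]] 1.15
[[-0.974  4.325 -3.994  0.     0.     0.   ]
 [-0.974  4.325 -3.994  0.     0.     0.   ]
 [-0.974  4.325 -3.994  0.     0.     0.   ]
 [-0.974  4.325 -3.994  0.     0.     0.   ]
 [-0.974  4.325 -3.994  0.     0.     0.   ]
 [-0.974  4.325 -3.994  0.     0.     0.   ]
 [-0.974  4.325 -3.994  0.     0.     0.   ]
 [-0.974  4.325 -3.994  0.     0.     0.   ]
 [-0.974  4.325 -3.994  0.     0.     0.   ]
 [-0.974  4.325 -3.994  0.     0.     0.   ]]
```

{"api": "send_rows", "payload": {"plan": [-1,4.3,-4,0,0,0,0,-1,4.3,-4,0,0,0,0,-1,4.3,-4,0,0,0,0,-1,4.3,-4,0,0,0,0,-1,4.3,-4,0,0,0,0,-1,4.3,-4,0,0,0,0,-1,4.3,-4,0,0,0,0,-1,4.3,-4,0,0,0,0,-1,4.3,-4,0,0,0,0,-1,4.3,-4,0,0,0,0]}}

```text
time: 2.4
tool_pos: [468.1, -78.2, 323.3]
tool_rot: [1.011, 1.322, -1.011]
contact_force: [0.5, 0.0, 0.4]
gripper_width: 0.005
```

Run:
```python
from h import *
print(r.sense()['q'])
im=cams.get_image("wrist"); I=cams.camera_info("wrist"); np.save("pics/w1.npy",I); cv2.imwrite("pics/w1.png",im)
for n in ["edge","focus_mark","clamp_grip","blade"]:
    s=spot_point("wrist",n); print(n,[(np.round(x['location'],1).tolist(),round(x['score'],2)) for x in s[:3]])
```

```text
[-2.37126627e-01 -1.98767466e-01  1.32966677e+00 -1.37318412e-04
  2.00968909e+00  1.06783737e+00]
edge [([350.8, 140.9], 0.84)]
focus_mark [([381.1, 83.5], 0.79)]
clamp_grip [([158.1, 67.0], 0.98)]
blade [([299.2, 123.1], 0.84)]
```

View pics/w1.png

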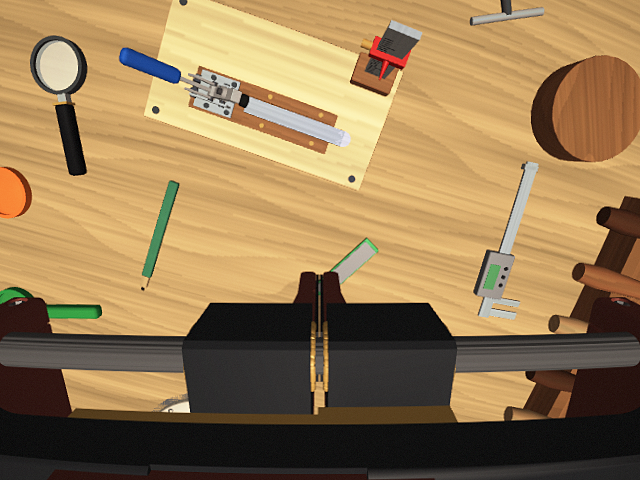

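The wrist view shows the jig, with the nose at (346,138), the red pointer near (383,75), the blue grip at (150,65), and the black loupe with its lens at (58,65) and handle end at (80,172).

Run:
```python
from h import *
im=cv2.imread("pics/w1.png")
cv2.imwrite("pics/c3.png",np.hstack([cv2.resize(im[10:160,320:440],None,fx=4,fy=4,interpolation=cv2.INTER_CUBIC),cv2.resize(im[30:180,20:100],None,fx=4,fy=4,interpolation=cv2.INTER_CUBIC)]))
```

```text
(no output)
```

View pics/c3.png

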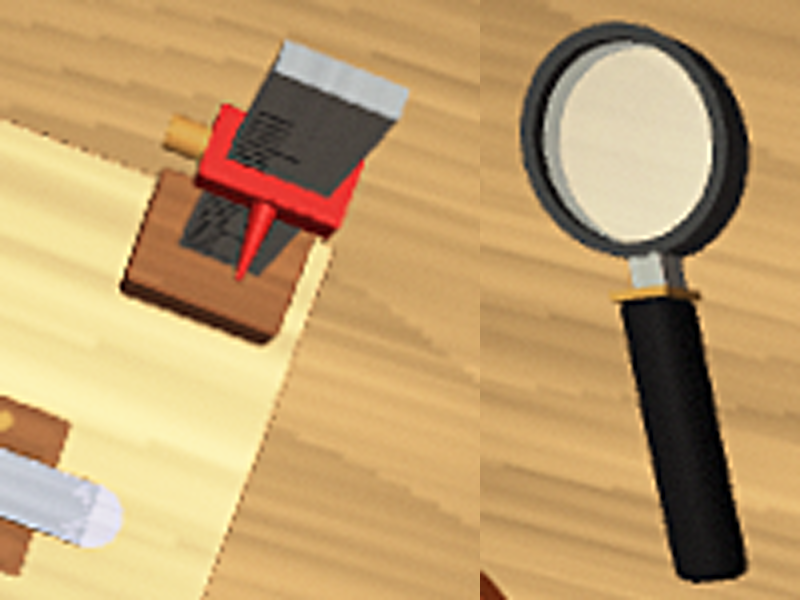

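Run:
```python
from h import *
W=np.load("pics/w1.npy",allow_pickle=True).item(); Sd=cams.camera_info("side"); Sc=cams.camera_info("scene")
print("mark",*[np.round(x,1) for x in tri([(W,(380.3,80.3)),(Sd,(391.2,232.7))])])
print("mark net-side",*[np.round(x,1) for x in tri([(W,(380.3,80.3)),(Sd,(387.5,236.1))])])
e=onz(W,(350.4,141.6),42); print("edge",e.round(1))
for z in range(100,146,5):
    q=onz(W,(380.3,80.3),z); print(z,q.round(1),np.hypot(*(q-e)[:2]).round(1), proj(Sd,q).round(1))
print("grip",*[np.round(x,1) for x in tri([(W,(158.1,67)),(Sd,(331.8,176.6)),(Sc,(390.8,260.4))])], onz(W,(158.1,67),120).round(1))
# lens: rim centre top/under
print("lens",onz(W,(20+(635-480)/4.,30+139/4.),9).round(1), "lens net tri")
a=onz(W,(20+(660-480)/4.,30+305/4.),13); b=onz(W,(20+(711-480)/4.,30+572/4.),13); print("handle",a.round(1),b.round(1),np.arctan2(*(a-b)[1::-1]))
```

```text
mark [619.  -92.4 121.5] [0.4 0.4]
mark net-side [616.  -92.2 113.6] [5.1 5.1]
edge [559.4 -86.7  42. ]
100 [624.3 -94.7 100. ] 65.4 [393.4 239.6]
105 [623.2 -94.2 105. ] 64.2 [393. 238.]
110 [622.  -93.7 110. ] 63.0 [392.6 236.4]
115 [620.9 -93.1 115. ] 61.8 [392.1 234.8]
120 [619.7 -92.6 120. ] 60.6 [391.7 233.1]
125 [618.5 -92.1 125. ] 59.4 [391.2 231.5]
130 [617.4 -91.6 130. ] 58.2 [390.8 229.8]
135 [616.2 -91.1 135. ] 57.0 [390.3 228.1]
140 [615.1 -90.6 140. ] 55.8 [389.9 226.5]
145 [613.9 -90.1 145. ] 54.6 [389.4 224.8]
grip [569.3 129.8 108.8] [6.2 7.  1.9] [574.3 123.6 120. ]
lens [557.8 312.4   9. ] lens net tri
handle [507.1 293.   13. ] [422.9 263.5  13. ] 0.3365244681562056
```

Run:
```python
from h import *
print(plan((573,122,150),n=6).round(2)[0])
```

```text
[ 2.87  2.59 -2.79  0.    0.    0.  ]
```

{"api": "send_rows", "payload": {"plan": [2.9,2.6,-2.8,0,0,0,0,2.9,2.6,-2.8,0,0,0,0,2.9,2.6,-2.8,0,0,0,0,2.9,2.6,-2.8,0,0,0,0,2.9,2.6,-2.8,0,0,0,0,2.9,2.6,-2.8,0,0,0,0,0,0,0,0,0,0,0]}}

```text
time: 3.52
tool_pos: [572.7, 122.4, 144.6]
tool_rot: [1.008, 1.328, -1.016]
contact_force: [-0.1, -0.5, 1.1]
gripper_width: 0.004
```

Run:
```python
from h import *
print(r.sense()['tool_pos'])
im=cams.get_image("wrist"); I=cams.camera_info("wrist"); np.save("pics/w2.npy",I); cv2.imwrite("pics/w2.png",im)
im=cams.get_image("side"); cv2.imwrite("pics/s2.png",cv2.resize(im[90:300,220:460],None,fx=3,fy=3,interpolation=cv2.INTER_CUBIC))
```

```text
[572.68836349 122.37129196 144.63267055]
```

View pics/w2.png

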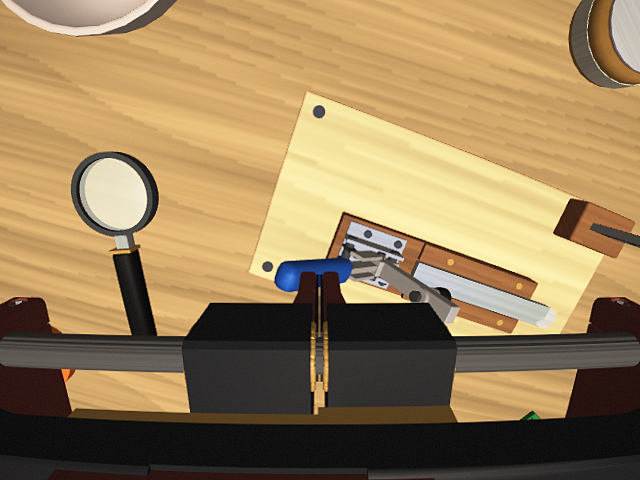

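View pics/s2.png

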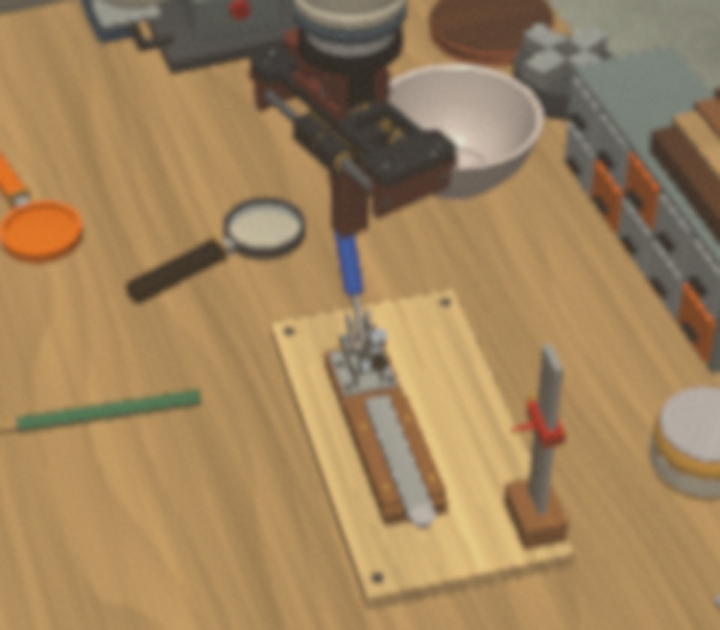

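The fingers stand over the blue grip, which spans (275..352, 260..292) in the wrist view. I'll check the lateral alignment.

Run:
```python
from h import *
W=np.load("pics/w2.npy",allow_pickle=True).item()
im=cv2.imread("pics/w2.png").astype(int)
m=(im[...,0]>110)&(im[...,2]<90)&(im[...,1]<110); m[400:]=0
ys,xs=np.nonzero(m)
for c in range(278,352,8):
    y=ys[xs==c]; print(c,y.min() if len(y) else None,y.max() if len(y) else None)
for z in (145,120,110): print(z,proj(W,(572.7,122.4,z)).round(1))
for px in ((280,276),(348,267)):
  for z in (110,120,140): print(px,z,onz(W,px,z).round(1))
```

```text
278 272 287
286 264 290
294 266 290
302 266 271
310 266 270
318 265 273
326 264 271
334 264 270
342 263 282
350 263 274
145 [317.4 290. ]
120 [317.6 273.2]
110 [317.7 267.5]
(280, 276) 110 [561.4 143.1 110. ]
(280, 276) 120 [565.3 142.9 120. ]
(280, 276) 140 [573.1 142.5 140. ]
(348, 267) 110 [577.8 104.8 110. ]
(348, 267) 120 [580.9 106.6 120. ]
(348, 267) 140 [587.  110.1 140. ]
```

{"api": "send_rows", "payload": {"plan": [1.5,0,0,0,0,0,0,1,0,0,0,0,0,0,1,0,0,0,0,0,0,0.5,0,0,0,0,0,0,0,0,0,0,0,0,0]}}

```text
time: 4.25
tool_pos: [574.6, 122.3, 109.6]
tool_rot: [1.013, 1.32, -1.01]
contact_force: [2.0, -0.3, 3.5]
gripper_width: 0.009
```

{"api": "send_rows", "payload": {"plan": [1,0,0,0,0,0,0,1,0,0,0,0,0,0,0.7,0,0,0,0,0,0,0,0,0,0,0,0,0]}}

```text
time: 4.75
tool_pos: [573.1, 122.7, 80.4]
tool_rot: [1.01, 1.325, -1.013]
contact_force: [-0.3, -0.2, -0.0]
gripper_width: 0.001
```

Run:
```python
from h import *
print(r.sense()['tool_pos'])
im=cams.get_image("scene"); cv2.imwrite("pics/sc3.png",cv2.resize(im[210:360,260:480],None,fx=3.6,fy=3.6,interpolation=cv2.INTER_CUBIC))
im=cams.get_image("side"); cv2.imwrite("pics/s3.png",cv2.resize(im[90:300,220:460],None,fx=3,fy=3,interpolation=cv2.INTER_CUBIC))
```

```text
[573.07854612 122.70408585  80.41616558]
```

View pics/sc3.png

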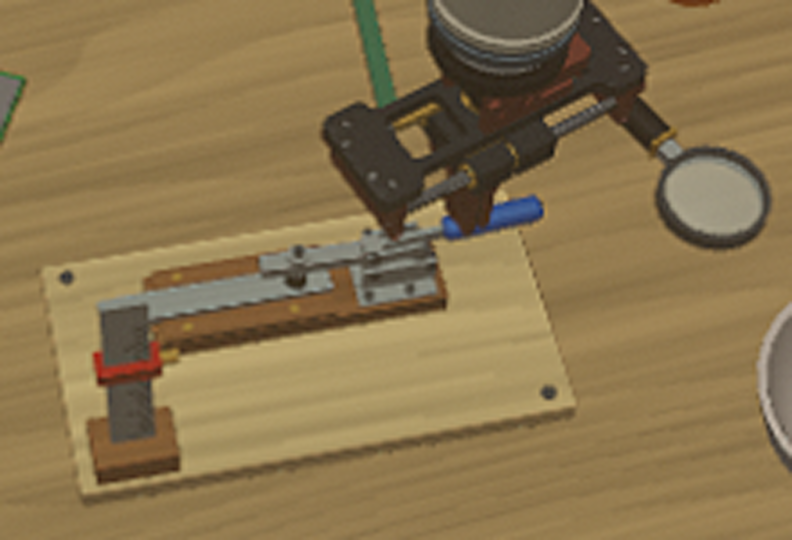

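The handle is nearly level. I'll press on gently.

{"api": "send_rows", "payload": {"plan": [0.4,0,0,0,0,0,0,0.3,0,0,0,0,0,0,0,0,0,0,0,0,0]}}

```text
time: 5.22
tool_pos: [573.6, 122.9, 74.1]
tool_rot: [1.011, 1.324, -1.012]
contact_force: [0.2, -0.2, -0.4]
gripper_width: 0.004
```

{"api": "send_rows", "payload": {"plan": [0.2,0,0,0,0,0,0,0.2,0,0,0,0,0,0,0,0,0,0,0,0,0]}}

```text
time: 5.6
tool_pos: [573.9, 123.0, 71.1]
tool_rot: [1.011, 1.323, -1.011]
contact_force: [-1.0, 1.0, 2.0]
gripper_width: 0.004
```

{"api": "send_rows", "payload": {"plan": [0.2,0,0,0,0,0,0,0,0,0,0,0,0,0]}}

```text
time: 5.85
tool_pos: [574.0, 123.3, 69.7]
tool_rot: [1.012, 1.323, -1.01]
contact_force: [-2.6, 1.4, 6.9]
gripper_width: 0.004
```

{"api": "send_rows", "payload": {"plan": [0.15,0,0,0,0,0,0,0,0,0,0,0,0,0]}}

```text
time: 6.1
tool_pos: [574.1, 123.5, 68.7]
tool_rot: [1.012, 1.323, -1.01]
contact_force: [-2.9, 1.0, 8.1]
gripper_width: -0.0
```

{"api": "send_rows", "payload": {"plan": [0.15,0,0,0,0,0,0,0,0,0,0,0,0,0]}}

```text
time: 6.35
tool_pos: [574.2, 123.7, 67.6]
tool_rot: [1.013, 1.323, -1.009]
contact_force: [-3.4, 1.3, 10.5]
gripper_width: 0.001
```

{"api": "send_rows", "payload": {"plan": [0.2,0,0,0,0,0,0,0,0,0,0,0,0,0,0,0,0,0,0,0,0]}}

```text
time: 6.72
tool_pos: [574.2, 124.0, 65.9]
tool_rot: [1.013, 1.323, -1.009]
contact_force: [-4.4, 2.6, 10.0]
gripper_width: 0.004
```

Run:
```python
from h import *
im=cams.get_image("scene"); cv2.imwrite("pics/sc4.png",cv2.resize(im[210:360,260:480],None,fx=3.6,fy=3.6,interpolation=cv2.INTER_CUBIC))
im=cams.get_image("wrist");cv2.imwrite("pics/w4.png",im)
```

```text
(no output)
```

View pics/sc4.png

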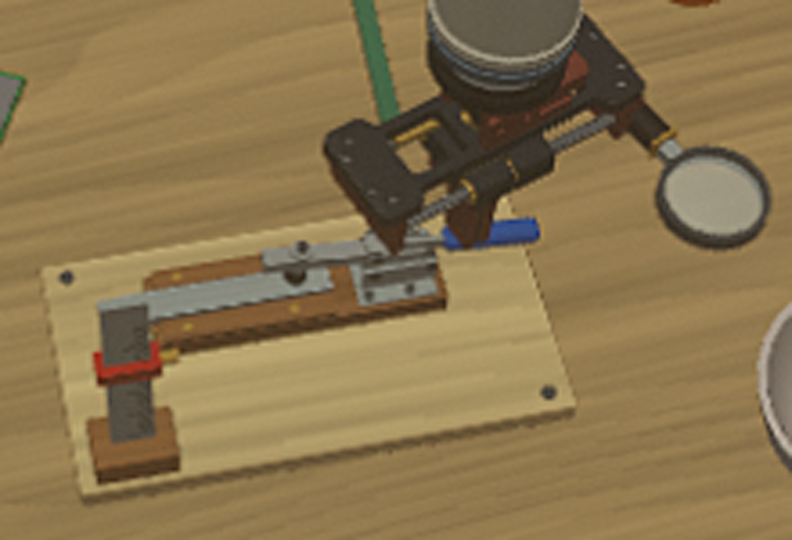

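View pics/w4.png

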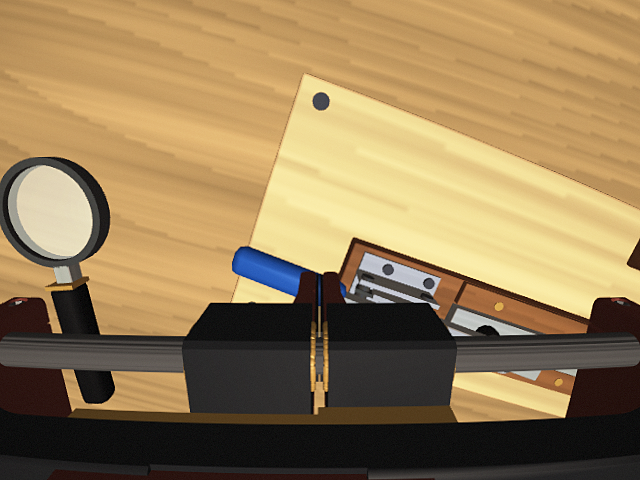

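Run:
```python
from h import *
W=cams.camera_info("wrist"); np.save("pics/w4.npy",W)
im=cv2.imread("pics/w4.png").astype(int)
m=(im[...,0]>100)&(im[...,2]<90)&(im[...,1]<120); m[400:]=0
ys,xs=np.nonzero(m)
for c in range(236,350,8):
    y=ys[xs==c]; 
    if len(y): print(c,y.min(),y.max(), onz(W,(c,y.min()),66).round(1), onz(W,(c,y.max()),66).round(1))
print(r.sense()['tool_pos'], r.sense()['contact_force'])
for z in (66,72): print(z,proj(W,(574.2,124,z)).round(1))
I=cv2.imread("pics/w4.png"); cv2.imwrite("pics/c4.png",cv2.resize(I[220:330,220:420],None,fx=4,fy=4,interpolation=cv2.INTER_CUBIC))
```

```text
236 252 273 [583.1 168.6  66. ] [572.5 166.4  66. ]
244 249 276 [585.7 165.1  66. ] [572.  162.2  66. ]
252 251 279 [585.7 161.1  66. ] [571.6 158.   66. ]
260 254 282 [585.3 157.   66. ] [571.1 153.8  66. ]
268 257 285 [584.8 152.9  66. ] [570.6 149.6  66. ]
276 260 288 [584.4 148.8  66. ] [570.1 145.3  66. ]
284 263 291 [583.9 144.6  66. ] [569.6 141.1  66. ]
292 266 294 [583.5 140.4  66. ] [569.1 136.8  66. ]
300 269 274 [583.  136.3  66. ] [580.5 135.6  66. ]
340 286 288 [579.6 114.8  66. ] [578.6 114.5  66. ]
[574.22391337 123.94941008  65.92265164] [-3.50735933  2.56817676 10.35859881]
66 [319.3 291.2]
72 [319.3 296. ]
```

View pics/c4.png

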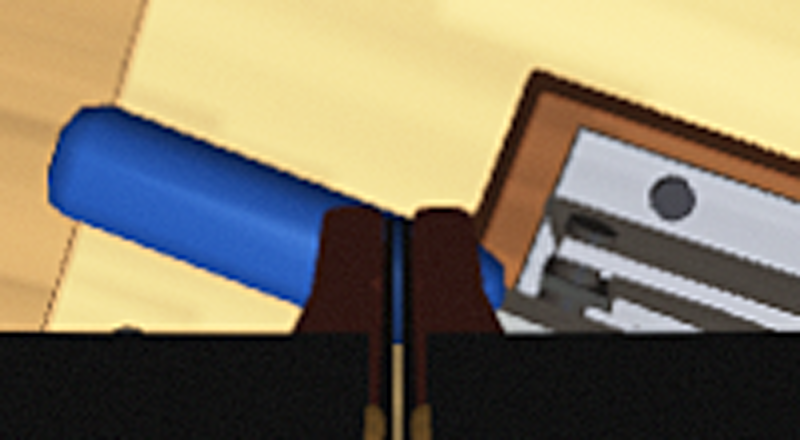

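{"api": "send_rows", "payload": {"plan": [0.15,0,0,0,0,0,0,0,0,0,0,0,0,0]}}

```text
time: 7.08
tool_pos: [574.2, 124.2, 64.3]
tool_rot: [1.013, 1.323, -1.008]
contact_force: [-4.1, 2.4, 10.5]
gripper_width: 0.005
```

Run:
```python
from h import *
im=cams.get_image("scene"); cv2.imwrite("pics/sc5.png",cv2.resize(im[240:310,320:440],None,fx=6,fy=6,interpolation=cv2.INTER_CUBIC))
im=cams.get_image("side"); cv2.imwrite("pics/s5.png",cv2.resize(im[150:270,290:390],None,fx=5,fy=5,interpolation=cv2.INTER_CUBIC))
im=cams.get_image("wrist"); W=cams.camera_info("wrist"); cv2.imwrite("pics/w5.png",im);np.save("pics/w5.npy",W)
```

```text
(no output)
```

View pics/sc5.png

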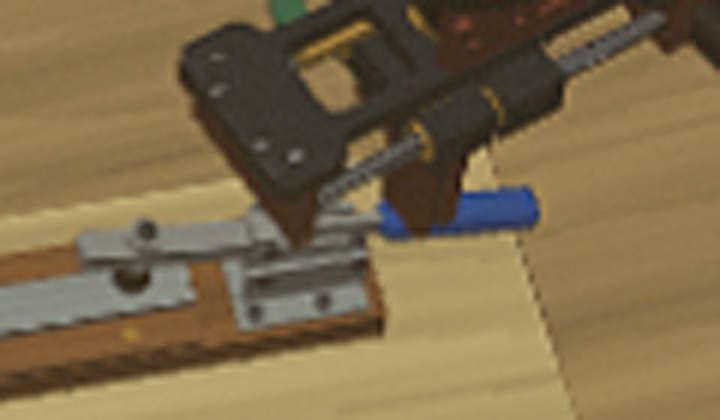

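View pics/s5.png

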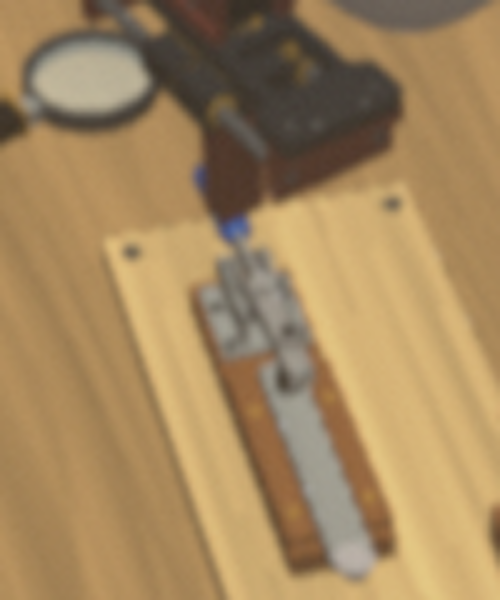

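Run:
```python
from h import *
W=np.load("pics/w4.npy",allow_pickle=True).item(); Sc=cams.camera_info("scene")
print(r.sense()['tool_pos'], r.sense()['contact_force'],r.sense()['time'])
print("end",*[np.round(x,1) for x in tri([(W,(234,262)),(Sc,(409.7,274.2))])])
for z in (60,66,72,80): print(z,onz(W,(234,262),z).round(1),onz(Sc,(409.7,274.2),z).round(1))
for n in ("scene","side","wrist"):
    s=spot_point(n,"clamp_grip"); print(n,[(x['location'],x['score']) for x in s[:2]])
a=cv2.imread("pics/w4.png");b=cv2.imread("pics/w5.png")
cv2.imwrite("pics/c5.png",np.hstack([cv2.resize(x[220:330,220:420],None,fx=2,fy=2) for x in(a,b)]))
```

```text
[574.25247668 124.16162031  64.41107255] [-4.17161227  2.33485542 10.99840581] 7.225
end [571.1 175.5  40.4] [4. 4.]
60 [575.6 169.5  60. ] [585.3 171.4  60. ]
66 [577.8 168.5  66. ] [588.7 169.3  66. ]
72 [580.1 167.5  72. ] [592.2 167.2  72. ]
80 [583.1 166.2  80. ] [596.8 164.4  80. ]
scene [([397.2, 274.6], 0.64)]
side [([308.1, 169.5], 0.57), ([334.9, 192.2], 0.46)]
wrist [([292.4, 282.5], 0.71)]
```

View pics/c5.png

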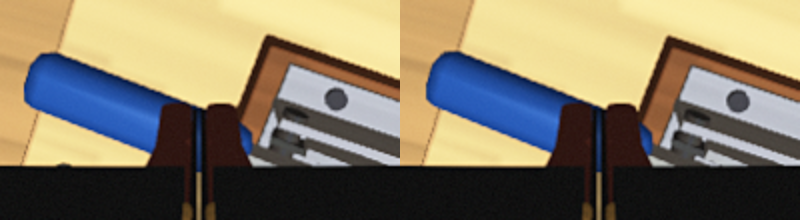

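I'll back off to see the clamp unobstructed.

{"api": "send_rows", "payload": {"plan": [-3,0,0,0,0,0,0,-6,0,0,0,0,0,0,-4,-4,-2,0,0,0,0,0,-4,-2,0,0,0,0,0,0,0,0,0,0,0]}}

```text
time: 8.0
tool_pos: [484.7, 141.1, 192.7]
tool_rot: [1.011, 1.323, -1.009]
contact_force: [0.9, 0.2, -1.4]
gripper_width: 0.005
```

Run:
```python
from h import *
print(r.sense()['tool_pos'], r.sense()['contact_force'])
im=cams.get_image("scene"); cv2.imwrite("pics/sc6f.png",im);cv2.imwrite("pics/sc6.png",cv2.resize(im[240:310,320:440],None,fx=6,fy=6,interpolation=cv2.INTER_CUBIC))
im=cams.get_image("side"); cv2.imwrite("pics/s6f.png",im);cv2.imwrite("pics/s6.png",cv2.resize(im[150:270,290:390],None,fx=5,fy=5,interpolation=cv2.INTER_CUBIC))
im=cams.get_image("wrist"); W=cams.camera_info("wrist"); cv2.imwrite("pics/w6.png",im);np.save("pics/w6.npy",W)
```

```text
[484.65231894 141.12645429 192.72718266] [ 0.87768334  0.16075352 -1.35845056]
```

View pics/sc6.png

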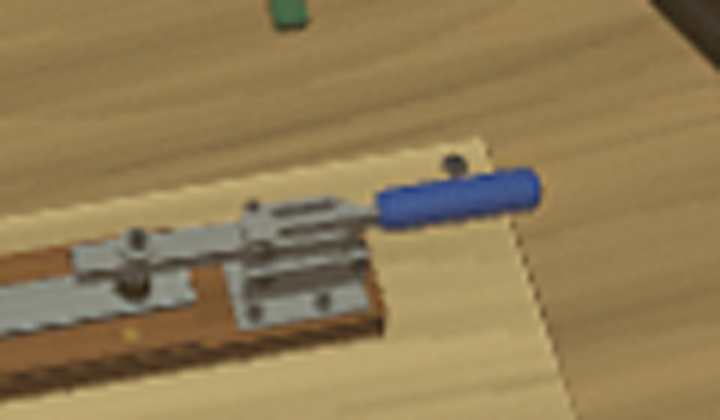

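View pics/s6.png

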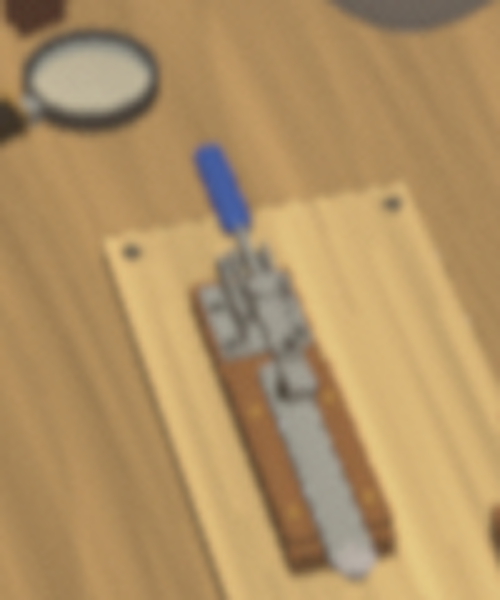

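View pics/w6.png

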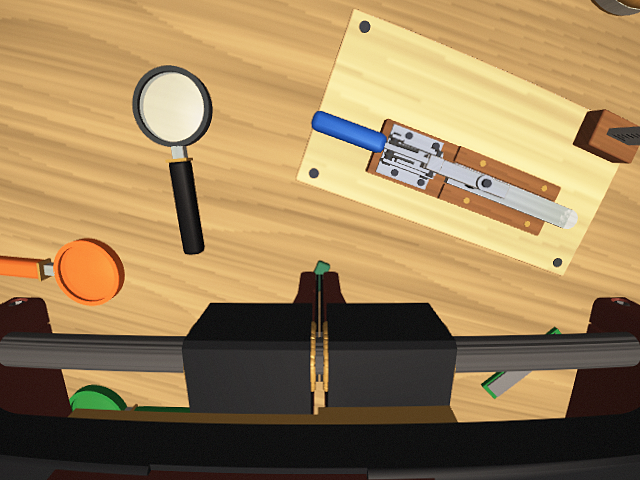

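Run:
```python
from h import *
from scipy.optimize import least_squares
W=np.load("pics/w6.npy",allow_pickle=True).item(); Sc=cams.camera_info("scene");Sd=cams.camera_info("side")
W1=np.load("pics/w1.npy",allow_pickle=True).item()
def jw(p,P):
    c,s=np.cos(p[2]),np.sin(p[2]); return np.array([p[0]+c*P[0]-s*P[1],p[1]+s*P[0]+c*P[1],P[2]])
obs=[(W,(355,10),(105,150,18)),(W,(298,181),(-55,150,18)),(W,(565,275),(-55,-150,18)),
(W1,(171,0),(105,150,18))][:3]+[(W1,(144,116),(-55,150,18)),(W1,(359,190),(-55,-150,18))]
f=lambda p:np.concatenate([proj(c,jw(p,P))-np.array(x) for c,x,P in obs])
s=least_squares(f,[566,20,-.08]); print(s.x.round(3),s.fun.round(1)); p=s.x; np.save("pics/jig.npy",p)
print("edge pred",jw(p,(0,-115,42)).round(1),"seen w6",onz(W,(576,219),42).round(1))
pts=dict(outer=((313,121),(320+540/6,240+188/6),(290+206/5,150+147/5)),inner=((383,143),(320+378/6,240+211/6),(290+236/5,150+231/5)))
c,si=np.cos(p[2]),np.sin(p[2])
for n,(w,a,b) in pts.items():
    for nm,l in (("w+scene",[(W,w),(Sc,a)]),("w+side",[(W,w),(Sd,b)]),("sc+sd",[(Sc,a),(Sd,b)])):
        q,e=tri(l); d=q-np.array([p[0],p[1],0]); print(n,nm,q.round(1),np.round(e[0],1),"jig",(c*d[0]+si*d[1]).round(1),(-si*d[0]+c*d[1]).round(1))
    # intersect wrist ray with jig plane x=0
    o,dd=ray(W,w); nrm=np.array([c,si,0]); t=nrm@(np.array([p[0],p[1],0])-o)/(nrm@dd); print("  plane",(o+t*dd).round(1))
im=cv2.imread("pics/w6.png"); cv2.imwrite("pics/c6.png",cv2.resize(im[90:250,300:600],None,fx=2.6,fy=2.6,interpolation=cv2.INTER_CUBIC))
```

```text
[ 5.65468e+02  2.07230e+01 -6.60000e-02] [-2.6 -3.4 -3.2 -0.9 -0.7  0.7  4.6  1.9  4.7  3.6]
edge pred [557.9 -94.   42. ] seen w6 [559.5 -91.4  42. ]
outer w+scene [575.7 172.7  57.4] 3.1 jig 0.2 152.3
outer w+side [573.8 169.4  66.2] 0.1 jig -1.6 148.9
outer sc+sd [576.9 176.   58.8] 1.1 jig 1.1 155.7
  plane [575.4 170.3  43.9]
inner w+scene [573.4 111.9  63.9] 1.6 jig 1.9 91.6
inner w+side [570.8 110.9  62.8] 1.8 jig -0.7 90.3
inner sc+sd [570.7 115.3  58.1] 0.4 jig -1.1 94.7
  plane [571.6 112.7  76.5]
```

View pics/c6.png

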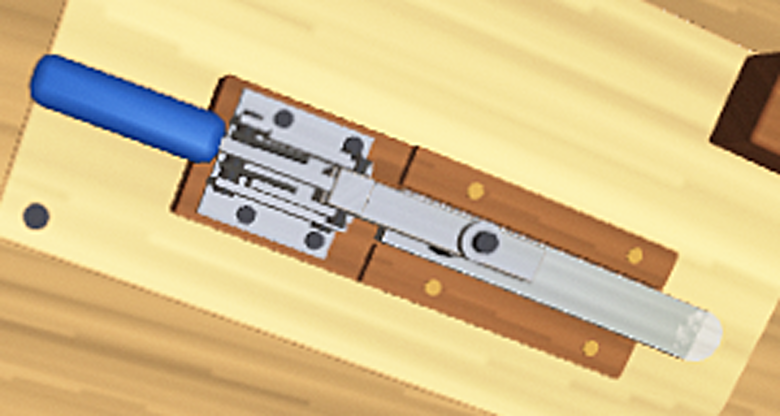

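Run:
```python
from h import *
p=np.load("pics/jig.npy"); 
W=np.load("pics/w6.npy",allow_pickle=True).item(); Sc=cams.camera_info("scene");Sd=cams.camera_info("side")
def jw(p,P):
    c,s=np.cos(p[2]),np.sin(p[2]); return np.array([p[0]+c*P[0]-s*P[1],p[1]+s*P[0]+c*P[1],P[2]])
L={}
for c,I in(("scene",Sc),("side",Sd),("wrist",W)):
    s=spot_point(c,"clamp_grip"); print(c,[(np.round(x['location'],1),round(x['score'],2)) for x in s[:2]], "pred",[proj(I,jw(p,P)).round(1) for P in ((0,117,72),(0,150,65),(0,88,65),(0,-115,42))])
    L[c]=(I,s[0]['location'])
import itertools
for a,b in itertools.combinations(L,2): print(a,b,*[np.round(x,1) for x in tri([L[a],L[b]])])
s=spot_point("wrist","edge"); print([(x['location'],x['score']) for x in s[:2]])
```

```text
scene [(array([398.6, 270.8]), 0.78)] pred [array([393.8, 270.2]), array([408. , 269.4]), array([380.5, 274.2]), array([288.4, 295.9])]
side [] pred [array([335.3, 186. ]), array([331.7, 179.4]), array([338.5, 196. ]), array([363.6, 264.8])]Traceback (most recent call last):
  File "<stdin>", line 9, in <module>
IndexError: list index out of range
```

The handle's projection matches the level, closed pose: outer end predicted at (408,269) and seen at (410,271). The released arm sits down on the blade. Next is the loupe.

Run:
```python
from h import *
W=np.load("pics/w6.npy",allow_pickle=True).item()
im=cv2.imread("pics/w6.png"); cv2.imwrite("pics/c7.png",cv2.resize(im[50:270,110:230],None,fx=2.7,fy=2.7,interpolation=cv2.INTER_CUBIC))
g=im.max(axis=2); m=((g<60)).astype(np.uint8); m[:155]=0;m[262:]=0;m[:,:160]=0;m[:,215:]=0
ys,xs=np.nonzero(m); P=np.array([onz(W,(x,y),14)[:2] for x,y in zip(xs,ys)]); c=P.mean(0); u,s,v=np.linalg.svd(P-c); d=v[0]*np.sign(v[0][0])
t=(P-c)@d; print("handle centre",c.round(1),"dir",np.degrees(np.arctan2(d[1],d[0])),"ends",(c+d*t.min()).round(1),(c+d*t.max()).round(1),"w",np.ptp((P-c)@[-d[1],d[0]]))
print("lens px",onz(W,(172.5,106),9).round(1))
o=onz(W,(88,271),6);print("orange",o.round(1))
for a in((197,252),(176,150)): print(onz(W,a,12).round(1))
```

```text
handle centre [465.5 271.5] dir 19.509567878228992 ends [421.3 255.8] [508.4 286.7] w 22.121437414176455
lens px [557.4 304.5   9. ]
orange [366.5 369.5   6. ]
[422.6 253.9  12. ]
[518.2 292.6  12. ]
```

View pics/c7.png

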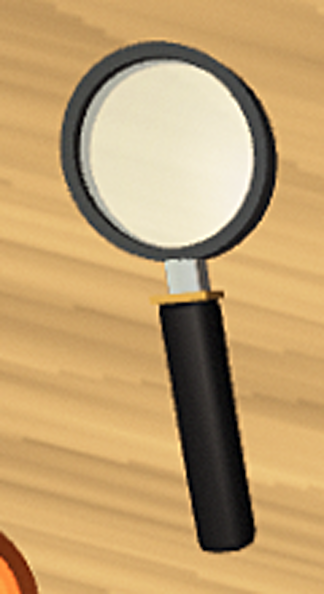

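The crop confirms the dark-rimmed, black-handled loupe, and its grip is at about (494,282). Moving above it, with the jaws opening.

Run:
```python
from h import *
print(plan((494,282,70),yaw=0.074,n=4).round(3))
```

```text
[[ 3.031  1.107 -3.371 -0.018 -0.     0.   ]
 [ 3.031  1.169 -3.35  -0.018 -0.     0.   ]
 [ 3.031  1.23  -3.328 -0.018 -0.     0.   ]
 [ 3.031  1.292 -3.305 -0.018 -0.     0.   ]]
```

{"api": "send_rows", "payload": {"plan": [3,1.1,-3.4,-0.018,0,0,80,3,1.2,-3.3,-0.018,0,0,80,3,1.2,-3.3,-0.018,0,0,80,3,1.3,-3.3,-0.02,0,0,80,0,0,0,0,0,0,80,0,0,0,0,0,0,80]}}

```text
time: 9.0
tool_pos: [494.3, 281.3, 72.2]
tool_rot: [0.955, 1.351, -0.956]
contact_force: [0.8, -0.0, 0.4]
gripper_width: 0.65
```

Run:
```python
from h import *
s=r.sense();print(s['tool_pos'],R.from_rotvec(s['tool_rot']).as_matrix().round(3))
im=cams.get_image("wrist"); W=cams.camera_info("wrist"); cv2.imwrite("pics/w8.png",im);np.save("pics/w8.npy",W)
```

```text
[494.28337721 281.30560614  72.19957354] [[-0.     0.943  0.333]
 [-0.001  0.333 -0.943]
 [-1.    -0.     0.001]]
```

View pics/w8.png

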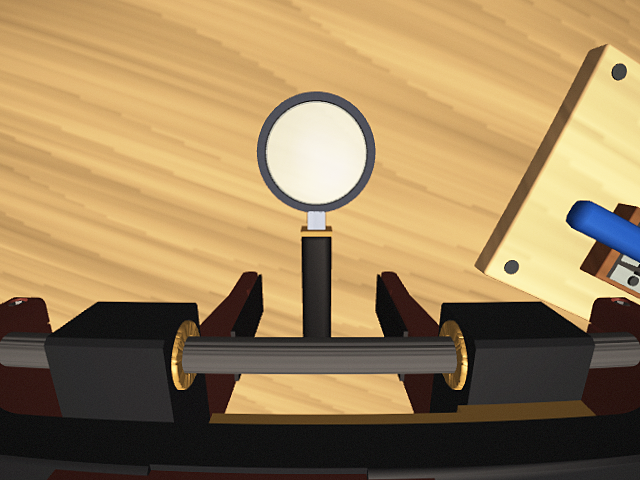

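The view shows the handle centred between the open fingers at (317,280), with the lens at (316,152). Descending to the bench.

Run:
```python
from h import *
W=np.load("pics/w8.npy",allow_pickle=True).item()
for z in (6,9,12):
    q=onz(W,(316.3,152),z); d=q-np.array([494.3,281.3,0]); print(z,q.round(1),(d[:2]@[0.943,.333]).round(1),(d[:2]@[-.333,.943]).round(1))
```

```text
6 [557.9 305.7   6. ] 68.1 1.9
9 [557.9 305.7   9. ] 68.1 1.8
12 [557.9 305.7  12. ] 68.1 1.8
```

{"api": "send_rows", "payload": {"plan": [3,0,0,0,0,0,80,2.5,0,0,0,0,0,80,0.8,0,0,0,0,0,80,0,0,0,0,0,0,80]}}

```text
time: 9.55
tool_pos: [494.2, 281.4, 10.0]
tool_rot: [0.957, 1.35, -0.955]
contact_force: [0.3, 0.3, 0.2]
gripper_width: 0.8
```

{"api": "send_rows", "payload": {"plan": [0.5,0,0,0,0,0,80,0.2,0,0,0,0,0,80,0,0,0,0,0,0,80]}}

```text
time: 9.93
tool_pos: [493.8, 281.9, 2.3]
tool_rot: [0.955, 1.351, -0.955]
contact_force: [-0.8, -0.6, -0.6]
gripper_width: 0.798
```

{"api": "send_rows", "payload": {"plan": [0,0,0,0,0,0,0,0,0,0,0,0,0,0,0,0,0,0,0,0,0,0,0,0,0,0,0,0,0,0,0,0,0,0,0,0,0,0,0,0,0,0]}}

```text
time: 10.68
tool_pos: [493.7, 281.9, 2.1]
tool_rot: [0.955, 1.351, -0.955]
contact_force: [0.4, 0.4, -0.6]
gripper_width: 0.226
```

The opening is 19.9 mm, so the handle is gripped. Lifting a little and checking.

{"api": "send_rows", "payload": {"plan": [-0.5,0,0,0,0,0,0,-1,0,0,0,0,0,0,-2,0,0,0,0,0,0,-3,0,0,0,0,0,0,-4,0,0,0,0,0,0,-4,0,0,0,0,0,0,-3,0,0,0,0,0,0,0,0,0,0,0,0,0]}}

```text
time: 11.68
tool_pos: [495.1, 282.5, 181.9]
tool_rot: [0.96, 1.347, -0.949]
contact_force: [0.8, 0.8, -0.9]
gripper_width: 0.223
```

Run:
```python
from h import *
s=r.sense();print(s['tool_pos'],s['contact_force'],R.from_rotvec(s['tool_rot']).as_matrix().round(3))
im=cams.get_image("wrist"); W=cams.camera_info("wrist"); cv2.imwrite("pics/w9.png",im);np.save("pics/w9.npy",W)
im=cams.get_image("side");cv2.imwrite("pics/s9.png",cv2.resize(im[60:280,220:440],None,fx=2.7,fy=2.7))
```

```text
[495.0604134  282.53037513 181.91085008] [ 0.75659099  0.78691308 -0.89643415] [[ 0.007  0.943  0.333]
 [ 0.003  0.333 -0.943]
 [-1.     0.008 -0.001]]
```

View pics/w9.png

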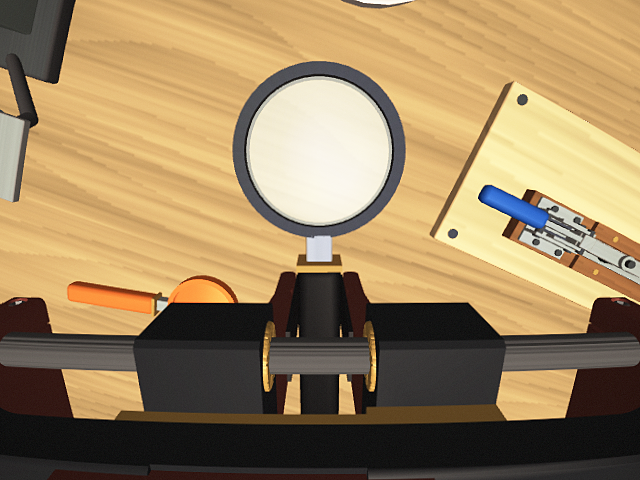

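View pics/s9.png

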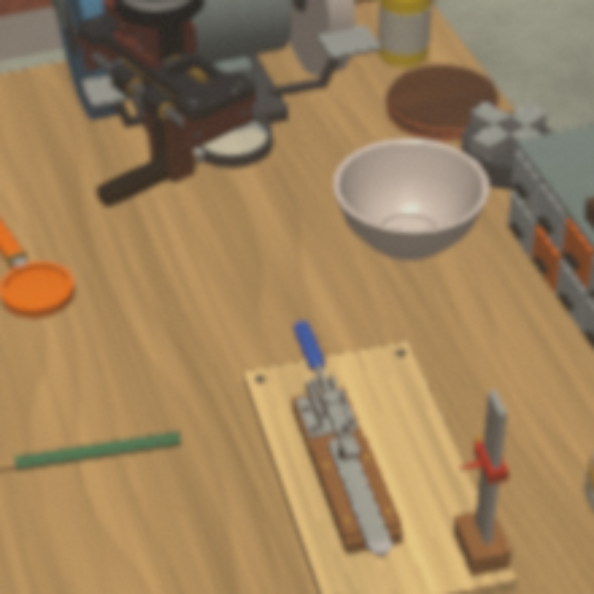

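The lens is lifted and looks level; the rim runs from (233,150) to (405,150). I'll fit its tilt and offset relative to the tool from the rim outline.

```bash
cat >> h.py <<'E'
def rimfit(img,W,pos,rot,guess=(68,0,3.9),show=None):
    """fit lens disc pose in tool frame from the rim outline (outer edge, upper face visible). returns a(dist along tool y), b(along z), h(height of lens centre above TCP, along -x), pitch, roll"""
    from scipy.optimize import least_squares
    g=cv2.cvtColor(img,cv2.COLOR_BGR2GRAY)
    Rm=R.from_rotvec(rot).as_matrix(); pos=np.array(pos)
    def circ(p,n,rad,zo,t):
        a,b,h,pi,ro=p
        Q=R.from_rotvec([0,ro,pi])            # roll about tool y, pitch about tool z
        loc=np.stack([-zo*np.ones_like(t),rad*np.cos(t),rad*np.sin(t)],1)
        loc=Q.apply(loc)+np.array([-h,a,b]); return pos+loc@Rm.T
    return circ
E
python3 - <<'E'
from h import *
from scipy.optimize import least_squares
im=cv2.imread("pics/w9.png"); W=np.load("pics/w9.npy",allow_pickle=True).item()
g=cv2.GaussianBlur(cv2.cvtColor(im,cv2.COLOR_BGR2GRAY),(3,3),0).astype(float)
c0=np.array([319,150.]); rays=[]
out=[];inn=[]
for th in np.radians(np.arange(0,360,3)):
    if np.radians(70)<th<np.radians(110): continue
    rr=np.arange(55,105,0.25); xs=c0[0]+rr*np.cos(th); ys=c0[1]+rr*np.sin(th)
    v=cv2.remap(g.astype(np.float32),xs.astype(np.float32)[None],ys.astype(np.float32)[None],cv2.INTER_LINEAR)[0]
    d=np.gradient(v); 
    k=np.argmax(np.where(rr>78,d,-9)); out.append((xs[k],ys[k],th))
    k=np.argmin(np.where(rr<82,d,9)); inn.append((xs[k],ys[k],th))
out=np.array(out,np.float32);inn=np.array(inn,np.float32)
print("outer",cv2.fitEllipse(out[:,:2])); print("inner",cv2.fitEllipse(inn[:,:2]))
s=r.sense(); pos=np.array(s['tool_pos']);Rm=R.from_rotvec(s['tool_rot']).as_matrix()
t=np.linspace(0,2*np.pi,90,endpoint=False)
def ell(a,b,h,pi,ro,zo,rad=37):
    Q=R.from_rotvec([0,ro,pi]); loc=Q.apply(np.stack([-zo*np.ones_like(t),rad*np.cos(t),rad*np.sin(t)],1))+np.array([-h,a,b])
    return np.array([proj(W,x) for x in pos+loc@Rm.T],np.float32)
for pi in (-.1,-.05,0,.05,.1):
    # grip at z=h offset; pitch pivot about grip point
    e=cv2.fitEllipse(ell(68,0,3.9+0*pi,pi,0,6)); print(pi,e)
    a,h=68*np.cos(pi),3.9-68*np.sin(pi)
    e=cv2.fitEllipse(ell(a,0,h,pi,0,6)); print("   pivot",e)
E
```

```text
Traceback (most recent call last):
cv2.error: OpenCV(4.12.0) /io/opencv/modules/imgproc/src/shapedescr.cpp:356: error: (-215:Assertion failed) n >= 0 && (depth == CV_32F || depth == CV_32S) in function 'fitEllipseNoDirect'
```

```bash
python3 - <<'E'
s=open('h.py').read(); s=s[:s.index('def rimfit')]
s+='''
def rim(img,c0=(319,150)):
    g=cv2.GaussianBlur(cv2.cvtColor(img,cv2.COLOR_BGR2GRAY),(3,3),0).astype(np.float32)
    out=[];inn=[]
    for th in np.radians(np.arange(0,360,3)):
        if np.radians(70)<th<np.radians(110): continue
        rr=np.arange(55,105,0.25); xs=c0[0]+rr*np.cos(th); ys=c0[1]+rr*np.sin(th)
        v=cv2.remap(g,xs.astype(np.float32)[None],ys.astype(np.float32)[None],cv2.INTER_LINEAR)[0]
        d=np.gradient(v)
        k=np.argmax(np.where(rr>78,d,-9)); out.append((xs[k],ys[k]))
        k=np.argmin(np.where(rr<82,d,9)); inn.append((xs[k],ys[k]))
    return np.ascontiguousarray(np.array(out,np.float32)),np.ascontiguousarray(np.array(inn,np.float32))
def ell(W,pos,Rm,a,b,h,pi,ro,zo,rad=37):
    t=np.linspace(0,2*np.pi,90,endpoint=False)
    Q=R.from_rotvec([0,ro,pi]); loc=Q.apply(np.stack([-zo*np.ones_like(t),rad*np.cos(t),rad*np.sin(t)],1))+np.array([-h,a,b])
    return np.array([proj(W,x) for x in pos+loc@Rm.T],np.float32)
'''
open('h.py','w').write(s)
E
python3 - <<'E'
from h import *
im=cv2.imread("pics/w9.png"); W=np.load("pics/w9.npy",allow_pickle=True).item()
o,i=rim(im); print("outer",cv2.fitEllipse(o)); print("inner",cv2.fitEllipse(i))
s=r.sense(); pos=np.array(s['tool_pos']);Rm=R.from_rotvec(s['tool_rot']).as_matrix()
for pi in (-.1,-.05,0,.05,.1):
    a,h=68*np.cos(pi),3.9-68*np.sin(pi)
    print(pi,cv2.fitEllipse(ell(W,pos,Rm,a,0,h,pi,0,6)), h)
E
```

```text
outer ((318.5671691894531, 149.0697479248047), (173.04080200195312, 177.0416717529297), 179.27969360351562)
inner ((318.6081848144531, 150.34666442871094), (145.6026153564453, 149.26309204101562), 179.63134765625)
-0.1 ((320.08282470703125, 149.77333068847656), (178.33697509765625, 181.59048461914062), 0.6797178983688354) 10.688672331984314
-0.05 ((320.0733337402344, 148.90640258789062), (174.4519500732422, 178.38619995117188), 0.6485987901687622) 7.298583510406127
0 ((320.0634765625, 148.5323486328125), (170.6863555908203, 174.81944274902344), 0.6817525625228882) 3.9
0.05 ((320.0533142089844, 148.6269073486328), (167.04251098632812, 170.89353942871094), 0.7819377779960632) 0.5014164895938733
0.1 ((320.0428466796875, 149.16566467285156), (163.521728515625, 166.6150665283203), 1.0128179788589478) -2.888672331984315
```

The loupe is level in the grip, with pitch about -0.03 to 0. I'll move to a viewpoint near the jig to measure edge and pointer from close up.

Run:
```python
from h import *
print(plan((470,-10,205),n=7).round(3)[0])
```

```text
[-0.4   -1.708  3.817  0.     0.     0.   ]
```

{"api": "send_rows", "payload": {"plan": [-0.4,-1.7,3.8,0,0,0,0,-0.4,-1.7,3.8,0,0,0,0,-0.4,-1.7,3.8,0,0,0,0,-0.4,-1.7,3.8,0,0,0,0,-0.4,-1.7,3.8,0,0,0,0,-0.4,-1.7,3.8,0,0,0,0,-0.4,-1.7,3.8,0,0,0,0,0,0,0,0,0,0,0,0,0,0,0,0,0,0]}}

```text
time: 12.9
tool_pos: [469.7, -8.2, 203.6]
tool_rot: [0.955, 1.353, -0.957]
contact_force: [0.6, 0.3, -1.7]
gripper_width: 0.227
```

Run:
```python
from h import *
s=r.sense();print(s['tool_pos'],s['contact_force'])
im=cams.get_image("wrist"); W=cams.camera_info("wrist"); cv2.imwrite("pics/w10.png",im);np.save("pics/w10.npy",W)
for n in ["edge","focus_mark"]:
    s=spot_point("wrist",n); print(n,[(np.round(x['location'],1).tolist(),round(x['score'],2)) for x in s[:3]])
```

```text
[469.74335571  -8.19788709 203.64644393] [ 0.59206139  0.26952076 -1.71010211]
edge [([439.6, 167.6], 0.72), ([318.6, 153.0], 0.66), ([637.9, 27.8], 0.31)]
focus_mark [([520.2, 93.1], 0.77)]
```

View pics/w10.png

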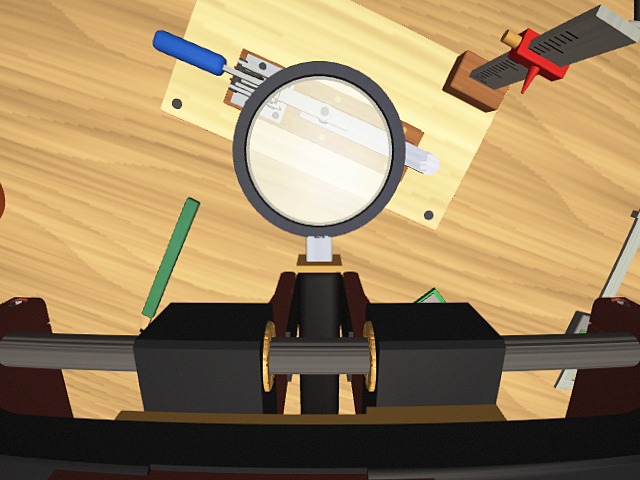

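The glass is see-through. The nose is at about (440,164), the pointer tip near (523,93), and the clamp handle is still down.

Run:
```python
from h import *
im=cv2.imread("pics/w10.png")
cv2.imwrite("pics/c10.png",cv2.resize(im[30:190,400:600],None,fx=4,fy=3.75,interpolation=cv2.INTER_CUBIC))
```

```text
(no output)
```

View pics/c10.png

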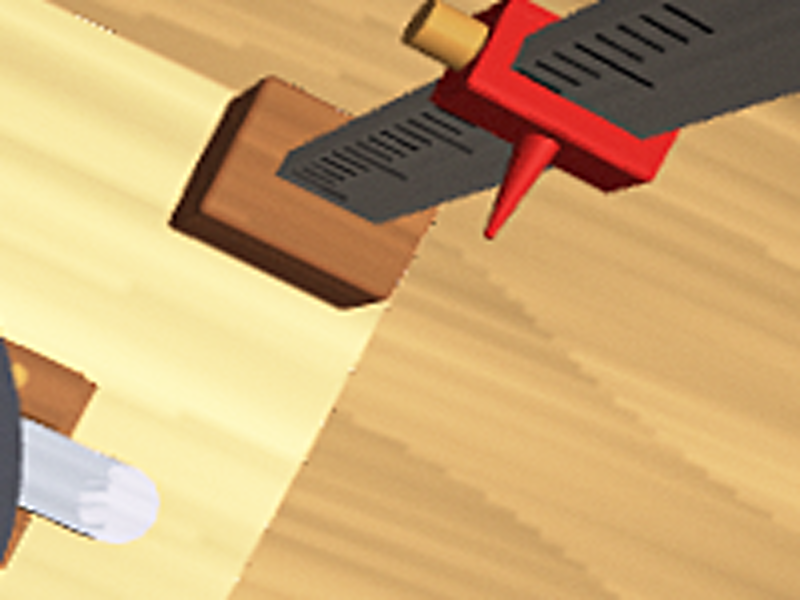

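Run:
```python
from h import *
W1=np.load("pics/w1.npy",allow_pickle=True).item();W=np.load("pics/w10.npy",allow_pickle=True).item();W6=np.load("pics/w6.npy",allow_pickle=True).item();Sd=cams.camera_info("side")
a,b,c=(W1,(380.3,80.3)),(W,(522.3,92.9)),(Sd,(391.2,232.7))
for l in ([a,b],[b,c],[a,c],[a,b,c]): print("mark",*[np.round(x,1) for x in tri(l)])
for I,px in ((W1,(350.4,141.6)),(W,(439.3,166.5)),(W6,(576,219)),(Sd,(363,264))): print("edge",onz(I,px,42).round(1))
e=onz(W,(439.3,166.5),42)
for z in range(105,146,5):
    q=onz(W,(522.3,92.9),z); print(z,q.round(1),np.hypot(*(q-e)[:2]).round(1))
# lens height by same camera
im=cv2.imread("pics/w10.png"); o,i=rim(im); print(cv2.fitEllipse(o),cv2.fitEllipse(i))
s=r.sense(); pos=np.array(s['tool_pos']);Rm=R.from_rotvec(s['tool_rot']).as_matrix()
for pi in(-.05,0): print(cv2.fitEllipse(ell(W,pos,Rm,68,0,3.9-68*pi,pi,0,6)))
```

```text
mark [613.  -91.  140.8] [2. 2.]
mark [615.7 -97.6 127.6] [0.2 0.2]
mark [619.  -92.4 121.5] [0.4 0.4]
mark [616.8 -95.3 126.5] [3.6 2.9 1.1]
edge [559.4 -86.7  42. ]
edge [558.7 -93.   42. ]
edge [559.5 -91.4  42. ]
edge [557.5 -91.6  42. ]
105 [ 623.3 -108.3  105. ] 66.3
110 [ 621.5 -105.9  110. ] 64.1
115 [ 619.8 -103.6  115. ] 62.0
120 [ 618.1 -101.2  120. ] 59.9
125 [616.4 -98.8 125. ] 57.9
130 [614.7 -96.5 130. ] 56.0
135 [613.  -94.1 135. ] 54.2
140 [611.2 -91.8 140. ] 52.5
145 [609.5 -89.4 145. ] 50.9
((319.4084777832031, 148.70387268066406), (175.72572326660156, 176.2366943359375), 74.9004898071289) ((318.59783935546875, 150.34007263183594), (145.62542724609375, 149.3051300048828), 179.78138732910156)
((319.2704772949219, 146.27377319335938), (177.93373107910156, 182.14305114746094), 0.2764369547367096)
((319.2773742675781, 146.106201171875), (174.00148010253906, 178.41529846191406), 0.2037266194820404)
```

Run:
```python
from h import *
print(plan((494.7,-114.6,150),n=4).round(3)[0])
```

```text
[ 1.358 -0.313  2.729  0.     0.     0.   ]
```

{"api": "send_rows", "payload": {"plan": [1.4,-0.3,2.7,0,0,0,0,1.4,-0.3,2.7,0,0,0,0,1.3,-0.3,2.7,0,0,0,0,1.3,-0.3,2.7,0,0,0,0,0,0,0,0,0,0,0,0,0,0,0,0,0,0,0,0,0,0,0,0,0]}}

```text
time: 13.92
tool_pos: [495.2, -113.4, 151.9]
tool_rot: [0.955, 1.351, -0.954]
contact_force: [0.1, -0.7, -1.1]
gripper_width: 0.223
```

Run:
```python
from h import *
s=r.sense();print(s['tool_pos'],s['contact_force'])
im=cams.get_image("wrist"); W=cams.camera_info("wrist"); cv2.imwrite("pics/w11.png",im);np.save("pics/w11.npy",W)
im=cams.get_image("side");cv2.imwrite("pics/s11f.png",im);cv2.imwrite("pics/s11.png",cv2.resize(im[180:300,300:440],None,fx=5,fy=5,interpolation=cv2.INTER_CUBIC))
```

```text
[ 495.15990564 -113.41254411  151.90200065] [ 0.0935699  -0.67367439 -1.13474663]
```

View pics/w11.png

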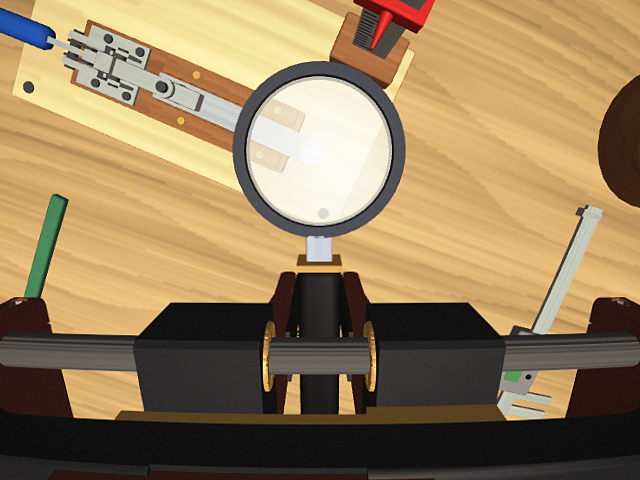

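View pics/s11.png

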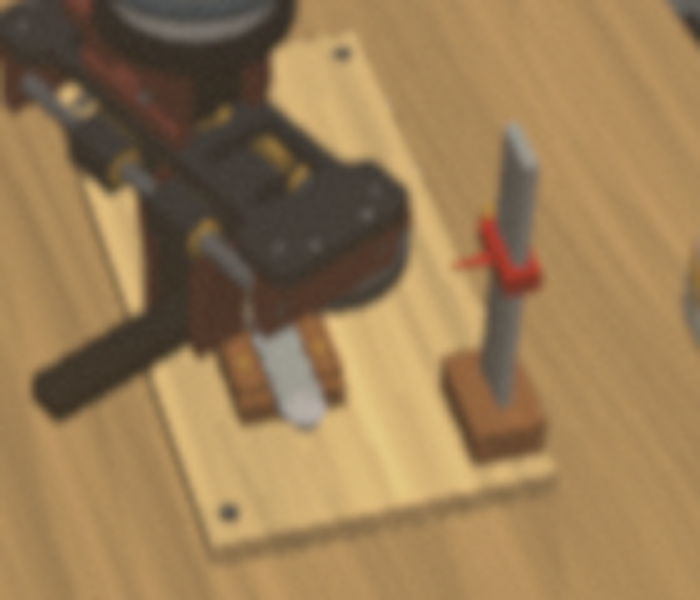

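The edge is at about (321,149) through the glass, whose centre is at (319,150), and the pointer tip is at (382,48). Now the pointer height from the settled wrist views, with the edge (known 42 mm) as a check.

Run:
```python
from h import *
W=np.load("pics/w11.npy",allow_pickle=True).item();W10=np.load("pics/w10.npy",allow_pickle=True).item();W6=np.load("pics/w6.npy",allow_pickle=True).item();Sd=cams.camera_info("side")
im=cv2.imread("pics/w11.png")
cv2.imwrite("pics/c11.png",np.hstack([cv2.resize(im[0:100,340:440],None,fx=4,fy=4,interpolation=cv2.INTER_CUBIC),cv2.resize(im[100:200,270:370],None,fx=4,fy=4,interpolation=cv2.INTER_CUBIC)]))
```

```text
(no output)
```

View pics/c11.png

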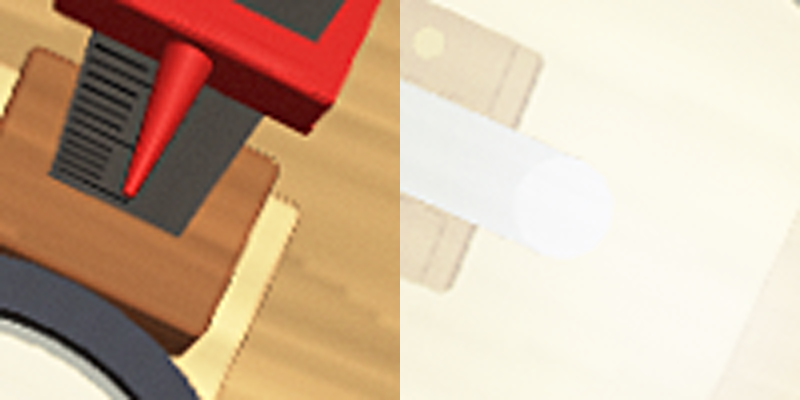

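Run:
```python
from h import *
W=np.load("pics/w11.npy",allow_pickle=True).item();W10=np.load("pics/w10.npy",allow_pickle=True).item();W6=np.load("pics/w6.npy",allow_pickle=True).item();Sd=cams.camera_info("side")
a,b,c=(W,(372.3,49)),(W10,(522.3,92.9)),(Sd,(391.2,232.7))
for l in ([a,b],[b,c],[a,c],[a,b,c]): print("mark",*[np.round(x,1) for x in tri(l)])
ea,eb,e6=(W,(322.5,153.7)),(W10,(439.3,166.5)),(W6,(576,219))
for l in ([ea,eb],[ea,e6],[ea,eb,e6],[ea,(Sd,(362.2,263.5))]): print("edge",*[np.round(x,1) for x in tri(l)])
e=onz(*ea,42); print(e.round(1))
for z in range(110,136,5):
    q=onz(*a,z); print(z,q.round(1),np.hypot(*(q-e)[:2]).round(1))
im=cv2.imread("pics/w11.png"); o,i=rim(im); print(cv2.fitEllipse(o),cv2.fitEllipse(i))
s=r.sense(); pos=np.array(s['tool_pos']);Rm=R.from_rotvec(s['tool_rot']).as_matrix()
for pi in(-.05,0): print(cv2.fitEllipse(ell(W,pos,Rm,68,0,3.9-68*pi,pi,0,6)))
for h in (3.9,6): print("lens on ray of rim centre:",onz(W,(318.6,150.2),pos[2]+h).round(1), (pos+Rm@[-h,68,0]).round(1))
```

```text
mark [615.9 -98.6 125.4] [0.3 0.3]
mark [615.7 -97.6 127.6] [0.2 0.2]
mark [615.  -98.6 128.8] [0.5 0.5]
mark [615.4 -98.  127.7] [0.8 0.4 0.5]
edge [558.8 -93.4  41.1] [0.1 0.1]
edge [559.1 -93.4  39.6] [0.4 0.4]
edge [559.1 -93.5  39.6] [0.4 0.3 0.5]
edge [557.  -92.6  44.9] [1.8 1.8]
[558.7 -93.4  42. ]
110 [620.2 -99.3 110. ] 61.8
115 [618.7 -99.1 115. ] 60.2
120 [617.2 -98.9 120. ] 58.7
125 [615.6 -98.7 125. ] 57.2
130 [614.1 -98.5 130. ] 55.7
135 [612.6 -98.3 135. ] 54.1
((318.8620300292969, 148.49383544921875), (173.2793426513672, 178.59234619140625), 13.67032527923584) ((318.6083068847656, 150.3644561767578), (145.5919952392578, 149.3086395263672), 179.76039123535156)
((320.1011962890625, 147.11415100097656), (177.14892578125, 181.28155517578125), 0.6197980046272278)
((320.0872497558594, 146.93862915039062), (173.24957275390625, 177.57508850097656), 0.6818658113479614)
lens on ray of rim centre: [559.4 -90.2 155.7] [559.2 -90.9 155.8]
lens on ray of rim centre: [559.4 -90.2 157.8] [559.2 -90.9 157.9]
```

{"api": "send_rows", "payload": {"plan": [1,-0.1,0.25,0,0,0,0,1,0,0,0,0,0,0,0.7,0,0,0,0,0,0,0.3,0,0,0,0,0,0,0,0,0,0,0,0,0,0,0,0,0,0,0,0,0,0,0,0,0,0,0]}}

```text
time: 14.9
tool_pos: [494.9, -117.2, 121.6]
tool_rot: [0.955, 1.35, -0.955]
contact_force: [0.0, 0.7, -1.6]
gripper_width: 0.225
```

Run:
```python
from h import *
s=r.sense();print(s['tool_pos'],s['contact_force'],np.abs(s['joint_velocities']).max(),R.from_rotvec(s['tool_rot']).as_matrix()[:,0].round(3))
im=cams.get_image("wrist"); W=cams.camera_info("wrist"); cv2.imwrite("pics/w12.png",im);np.save("pics/w12.npy",W)
im=cams.get_image("scene");cv2.imwrite("pics/sc12f.png",im);cv2.imwrite("pics/sc12.png",cv2.resize(im[200:350,250:430],None,fx=4,fy=4,interpolation=cv2.INTER_CUBIC))
im=cams.get_image("side");cv2.imwrite("pics/s12.png",cv2.resize(im[180:300,300:440],None,fx=5,fy=5,interpolation=cv2.INTER_CUBIC))
```

```text
[ 494.94438764 -117.17856826  121.55126947] [ 0.04883901  0.69788725 -1.59117303] 0.0017177517723269572 [ 0.001 -0.    -1.   ]
```

View pics/w12.png

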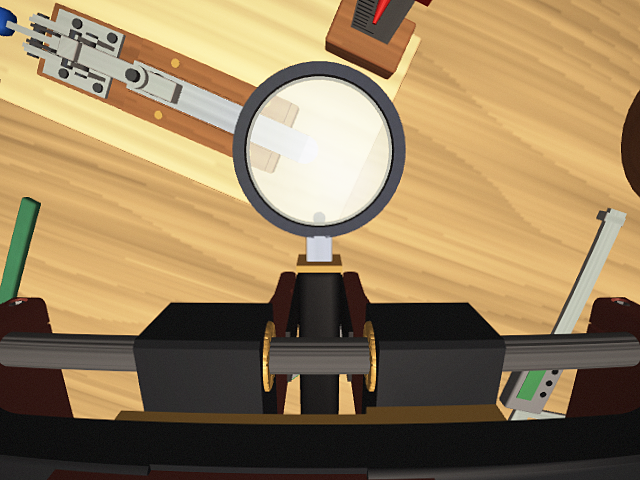

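View pics/sc12.png

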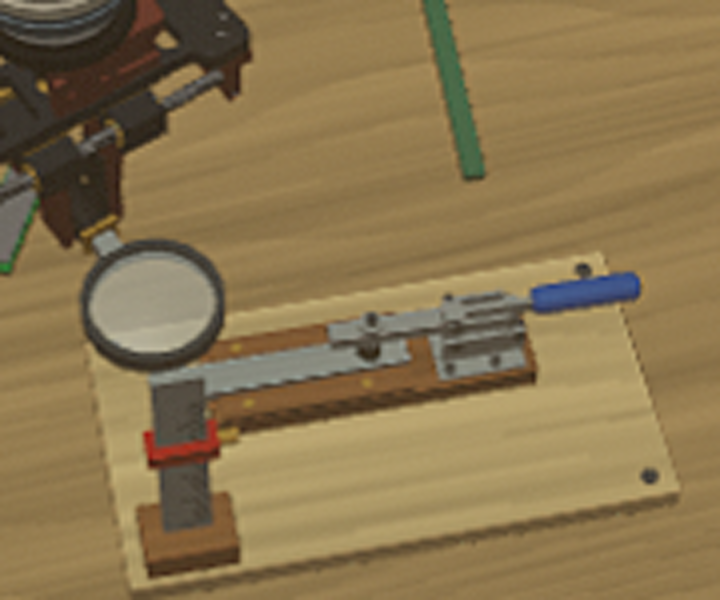

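View pics/s12.png

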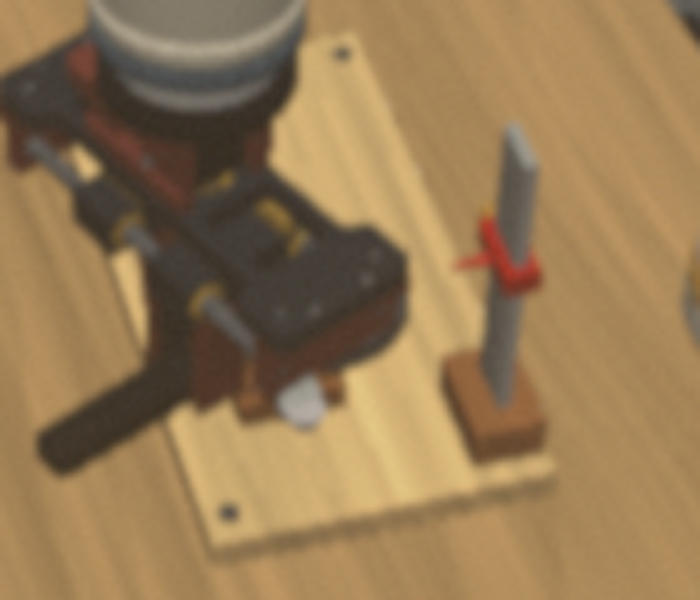

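Run:
```python
from h import *
im=cv2.imread("pics/w12.png")
cv2.imwrite("pics/c12.png",np.hstack([cv2.resize(im[0:100,340:440],None,fx=4,fy=4,interpolation=cv2.INTER_CUBIC),cv2.resize(im[100:200,270:370],None,fx=4,fy=4,interpolation=cv2.INTER_CUBIC)]))
im=cv2.imread("pics/sc12f.png"); cv2.imwrite("pics/c13.png",cv2.resize(im[255:305,300:420],None,fx=6.6,fy=6.6,interpolation=cv2.INTER_CUBIC))
```

View pics/c12.png

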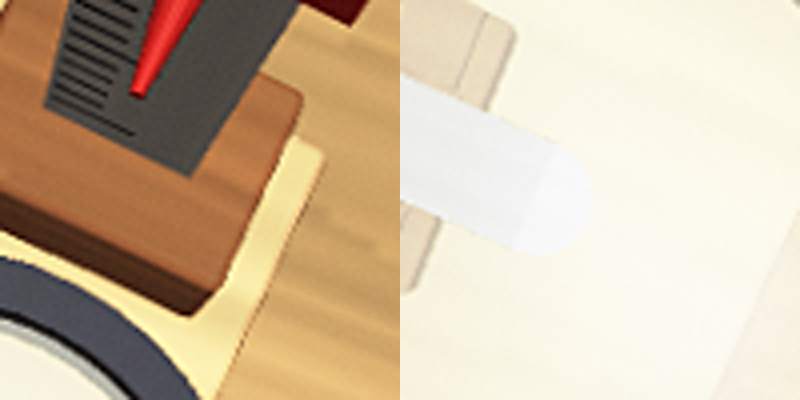

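View pics/c13.png

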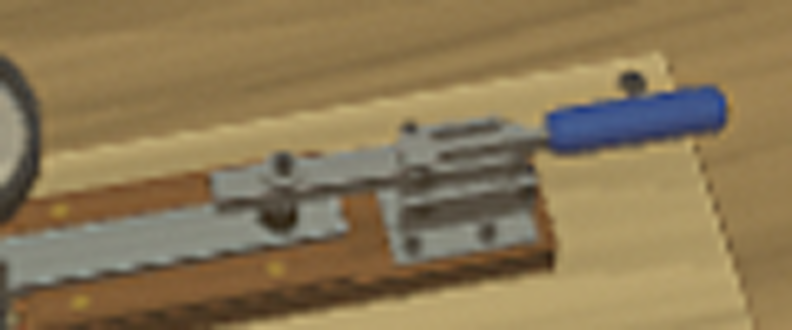

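Run:
```python
from h import *
L=lambda n:np.load(f"pics/{n}.npy",allow_pickle=True).item()
Sd=cams.camera_info("side");Sc=cams.camera_info("scene")
a,b,d,c=(L("w11"),(372.3,49)),(L("w10"),(522.3,92.9)),(L("w12"),(340+137/4,95/4)),(Sd,(300+458/5,180+266/5))
for l in ([a,d],[b,d],[c,d],[a,b,d],[a,b,c,d]): print("mark",*[np.round(x,1) for x in tri(l)])
ed=(L("w12"),(270+(590-400)/4,100+213/4)); e=onz(*ed,42); print("edge",e.round(1),*[np.round(x,1) for x in tri([ed,(L("w10"),(439.3,166.5))])])
for z in (115,120,125,130): print(z,np.hypot(*(onz(*d,z)-e)[:2]).round(1))
s=r.sense(); pos=np.array(s['tool_pos']);Rm=R.from_rotvec(s['tool_rot']).as_matrix()
lens=pos+Rm@[-4.3,68,0]; print("lens",lens.round(1), onz(L("w12"),(318.6,150.3),lens[2]).round(1))
print("lens in scene pred",proj(Sc,lens).round(1),"seen approx",(250+152.5/4,200+304/4), onz(Sc,(250+152.5/4,200+304/4),lens[2]).round(1))
j=np.load("pics/jig.npy")
def jw(p,P):
    c,s=np.cos(p[2]),np.sin(p[2]); return np.array([p[0]+c*P[0]-s*P[1],p[1]+s*P[0]+c*P[1],P[2]])
# tilt: scene rim ellipse
im=cv2.imread("pics/sc12f.png");
```

```text
mark [614.7 -98.4 128. ] [0.1 0.1]
mark [615.8 -98.4 125.8] [0.3 0.3]
mark [615.9 -98.4 126.5] [0.7 0.7]
mark [615.7 -98.5 125.6] [0.3 0.4 0.2]
mark [615.8 -98.4 126.3] [0.6 0.2 0.9 0.5]
edge [557.6 -93.5  42. ] [558.2 -93.4  41.5] [0.6 0.6]
115 62.0
120 60.2
125 58.4
130 56.6
lens [558.9 -94.5 125.7] [559.2 -93.9 125.7]
lens in scene pred [286.5 275.4] seen approx (288.125, 276.0) [561.3 -91.6 125.7]
```

Lens, pointer and edge all agree. One last check of the handle's angle by projecting the grip at several slopes into the scene and wrist pictures.

Run:
```python
from h import *
Sc=cams.camera_info("scene");Sd=cams.camera_info("side")
im=cv2.imread("pics/sc12f.png").astype(int); 
def axis(im,box):
    x0,x1,y0,y1=box; sub=im[y0:y1,x0:x1].astype(int)
    m=(sub[...,0]-sub[...,2]>40); ys,xs=np.nonzero(m); P=np.c_[xs+x0,ys+y0].astype(float); c=P.mean(0); v=np.linalg.svd(P-c)[2][0]; v*=np.sign(v[0]); return c,np.degrees(np.arctan2(v[1],v[0])),len(P)
print("scene now",axis(im,(370,430,255,290)))
for n in("scene0","sc6f"): print(n,axis(cv2.imread(f"pics/{n}.png"),(370,430,240,290)))
print("side now-ish",axis(cv2.imread("pics/s11f.png"),(315,345,165,205)),axis(cv2.imread("pics/s6f.png"),(315,345,165,205)))
print("wrist6",axis(cv2.imread("pics/w6.png"),(300,400,90,170)))
W6=np.load("pics/w6.npy",allow_pickle=True).item()
for yaw in(-.08,-.07,-.06):
  for th in (-.05,0,.06,.12,.2):
    c,s=np.cos(yaw),np.sin(yaw)
    def P(l): # l along handle from pivot (y=50,z=65)
        y=50+l*np.cos(th); z=65+l*np.sin(th); return np.array([566-s*y,21.5+c*y,z])
    o=[]
    for I in (Sc,Sd,W6):
        a,b=proj(I,P(38)),proj(I,P(100)); d=b-a; d*=np.sign(d[0]); o.append((np.degrees(np.arctan2(d[1],d[0])).round(1),((a+b)/2).round(1).tolist()))
    print(yaw,th,o)
```

```text
scene now (array([396.01369863, 272.32191781]), np.float64(-8.513754568671855), 146)
scene0 (array([391.109375, 258.953125]), np.float64(-37.20246743931108), 128)
sc6f (array([396.01333333, 272.32      ]), np.float64(-8.007498564401537), 150)
side now-ish (array([nan, nan]), np.float64(0.0), 0) (array([333.98684211, 187.32894737]), np.float64(67.92782933831201), 76)
wrist6 (array([348.36      , 131.44733333]), np.float64(20.315053523112677), 1500)
-0.08 -0.05 [(np.float64(-7.8), [394.7, 273.4]), (np.float64(67.6), [335.9, 188.4]), (np.float64(20.6), [348.8, 129.3])]
-0.08 0 [(np.float64(-9.3), [394.9, 272.5]), (np.float64(68.7), [335.8, 187.3]), (np.float64(20.8), [348.8, 128.9])]
-0.08 0.06 [(np.float64(-11.1), [395.0, 271.5]), (np.float64(69.9), [335.8, 186.1]), (np.float64(21.2), [349.2, 128.6])]
-0.08 0.12 [(np.float64(-12.9), [395.1, 270.5]), (np.float64(71.0), [335.9, 184.9]), (np.float64(21.5), [349.8, 128.3])]
-0.08 0.2 [(np.float64(-15.3), [395.0, 269.1]), (np.float64(72.3), [336.0, 183.5]), (np.float64(22.0), [351.2, 128.1])]
-0.07 -0.05 [(np.float64(-8.3), [394.5, 273.0]),
[... 523 characters left out ...]
at64(21.3), [350.6, 129.6])]
-0.06 -0.05 [(np.float64(-8.8), [394.4, 272.5]), (np.float64(66.0), [334.9, 188.6]), (np.float64(19.4), [347.8, 132.2])]
-0.06 0 [(np.float64(-10.3), [394.6, 271.6]), (np.float64(67.2), [334.9, 187.5]), (np.float64(19.6), [347.8, 131.9])]
-0.06 0.06 [(np.float64(-12.1), [394.7, 270.6]), (np.float64(68.5), [334.9, 186.3]), (np.float64(19.9), [348.1, 131.5])]
-0.06 0.12 [(np.float64(-13.9), [394.8, 269.6]), (np.float64(69.6), [334.9, 185.1]), (np.float64(20.2), [348.8, 131.3])]
-0.06 0.2 [(np.float64(-16.2), [394.7, 268.3]), (np.float64(71.0), [335.0, 183.7]), (np.float64(20.6), [350.1, 131.1])]<stdin>:6: RuntimeWarning: Mean of empty slice.
  ret = um.true_divide(
```

The handle is level in both views, at 0 to -0.05 rad. Holding still for the required time before handing in.

{"api": "send_rows", "payload": {"plan": [0,0,0,0,0,0,0,0,0,0,0,0,0,0,0,0,0,0,0,0,0,0,0,0,0,0,0,0,0,0,0,0,0,0,0,0,0,0,0,0,0,0,0,0,0,0,0,0,0]}}

```text
time: 15.92
tool_pos: [494.7, -117.1, 121.1]
tool_rot: [0.955, 1.351, -0.955]
contact_force: [-0.4, -0.5, -1.2]
gripper_width: 0.226
```

Run:
```python
from h import *
s=r.sense(); print(s['tool_pos'],s['contact_force'],s['gripper_width'],s['time'])
im=cams.get_image("wrist"); o,i=rim(im); print(cv2.fitEllipse(i))
print(r.job_done())
```

```text
[ 494.74298732 -117.1108283   121.13868421] [-0.35182589 -0.45491764 -1.20190383] 0.22618237073961525 15.925
((318.6063537597656, 150.359130859375), (145.6166534423828, 149.30572509765625), 179.69281005859375)
the job is handed in; nothing more can be done
None
```

I closed the toggle clamp, picked up the black loupe by its handle, and was holding it still over the cutting edge when I handed the job in at 15.9 s. The hand-in gave no verdict.

| Last check | Result |
|---|---|
| Lens centre | (559, -94, 125.5) mm |
| Cutting edge | (558, -93.5) mm, about 1 mm from the lens centre seen from above |
| Pointer tip height | about 126 mm |
| Loupe tilt in the gripper | about -0.03 to 0 rad, and the rim outline did not change while I held it |
| Gripper opening | 19.9 mm, matching the 20 mm handle |
| Clamp handle | level within about 0.05 rad, judged from the scene and wrist pictures |

**What disagreed or was not measured:**
- **Pointer height:** the first wrist view disagreed by about 5 mm and I dropped it. Later pairs of views gave 125–129 mm. The given 59 mm tip-to-edge distance gave 119 to 126 mm, depending on the view.
- **Clamp overpress:** I pressed about 7 mm past the stop, at 10–11 N. The arm rocked up slightly, and after I let go it settled back on the blade.
- **Pad force:** nothing reports the pad's force on the blade. That it presses with over 2 N is inferred from the pictures only.

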